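Make up the disc stack of a bench lapping unit

TASK

Make up the small bench lapping unit for honing the chisel: set the thick drive disc centred on the unit's drive head and find the angle at which its grooves drop over the three drive dogs, so that it lies flat on the head, and draw the tray straight and level out of the low dust case by its tab until the whole lap stands clear of the case, without pulling the tray right out of the case. Then lay the lap centred on the drive disc and put the knobbed cap on top, its spigot down through both bores, until its flange lies flat on the lap. Leave the stack standing by itself, and do not knock over or shove away the oil bottle.

Things in the scene. Friction and masses are not known exactly. Their poses are not given: they have to be found in the camera images.
- drive_centre (a point): Middle of the flat top of the lapping unit's drive head, 60 mm above the worktop; z up, x is that of the fixed body. The bright round head, diameter 92 mm, carries three drive dogs. It can stand at any angle, which is NOT reported; a stiff drive holds it: it turns only under more than 0.6 N m.
- lap_unit: The lapping unit: grey cast body, 140 x 116 x 38 mm, fixed to the worktop (origin under its middle), round deck on it, diameter 110 mm, top 48 mm above the worktop. The three dogs stand 6 mm up from the head's top, 120 degrees apart, radially from 31 to 43 mm from its axis; each 9 mm wide, chamfered to 6 mm at the top.
- disc_centre (a point): Centre (half-way up, 8 mm above its underside) of the loose bright steel drive disc, a ring: outside diameter 100, bore 54 (wall 23), 16 mm thick, about 0.3 kg, lying grooves down on the worktop. It can be held by its wall, one finger in the bore. Home, this point is 8 mm above drive_centre; off the grooves it rides 6 mm higher.
- drive_disc: The drive disc; origin at the centre of its underside, z up. The underside has six radial grooves, each 16 mm wide and 7 mm deep, every 60 degrees, the first along its own x axis; any three alternate grooves take the three dogs (3.5 mm play each side).
- case_mouth (a point): On the fixed dust case (dark steel, grey lid; 190 mm deep, 134 wide, 31 high): the middle of its open front end, 12 mm above the worktop, at the height of the tray's upper face. Axis x points into the case: the tray is drawn out along -x; z up.
- tray_tab (a point): Centre of the black upright tab of the loose tray: 26 mm along x, 14 mm across (y), 28 mm high; this point is 26 mm above the worktop, 26 mm out from case_mouth when shut (the tray may start up to 12 mm farther out). Its x axis points back along the tray, into the case.
- lap_tray: The tray, steel, 223 x 116 x 6 mm, about 0.35 kg; origin on its underside, 121 mm behind the tab. It runs in the case's channel with 1.5 mm play each side and 2 mm in height. At 120 mm of travel 60 mm of it stay in the channel and it sags a few mm; pulled skew or upward it binds.
- lap_centre (a point): Centre (half-way up, 5 mm above its underside) of the loose lap: plain dark steel ring, outside diameter 100, bore 54 (wall 23), 10 mm thick, about 0.35 kg. It lies on the tray, its centre 82 mm behind the tab, and is wholly out of the case when this point is more than 50 mm in front of case_mouth.
- lap: The lap; origin at the centre of its underside. On the tray it lies between four round brass stops, 9 mm thick and 6 mm high, which stand close round its rim at 45 degrees to the tray's axes.
- cap_knob (a point): Middle of the grip knob of the loose bright steel cap (z = its axis, up): knob diameter 26 mm, 24 mm high, on a flange of diameter 74 mm, 8 mm thick, with a spigot below. This point is 40 mm above the spigot's foot, on which the cap stands. Mass about 0.3 kg.
- cap_flange (a point): On the cap's axis at the underside of its flange. The spigot below: diameter 50 mm, 20 mm long, its last 6 mm tapered to 40 mm. With the cap home this point lies 5 mm above lap_centre.
- cap: The cap; origin at the centre of its spigot's foot.
- oil_middle (a point): Middle of a small upright dropper bottle of oil, diameter 34 mm, 102 mm tall, loose: a bystander.
- grinder_c: The fixed bench polisher on the left, up to 245 mm high, origin under the middle of its motor. Its buffing wheel, diameter 200 mm, 37 mm thick, centred 307 mm to the right (-y) of this origin and 134 mm above the worktop, reaches from 36 to 232 mm in height: go over or round it.
- parts_drawers: The fixed cabinet of small drawers at the back right, about 165 mm deep, 210 mm wide, 200 mm high with the notebook on it; origin under its middle.

How it is judged:
On the way, in this order (a step that is already met when the one before it is completed fails the run):
1. the tray is drawn out until the whole lap, still lying on it, is clear of the case (x of lap_centre in the frame of case_mouth below -0.05 m and horizontal distance between lap_centre and tray_tab between 0.076 and 0.088 m), for 0.2 s.
2. the drive disc is down on the head with its grooves over the dogs, and the lap lies centred on it (horizontal distance between disc_centre and drive_centre below 0.005 m and z of disc_centre in the frame of drive_centre below 0.0105 m and angle between each of disc_centre, lap_centre's own z axis and vertical below 0.05 rad and horizontal distance between lap_centre and disc_centre below 0.0055 m and z of lap_centre in the frame of disc_centre between 0.011 and 0.0155 m), for 0.2 s.
At the end, for the whole second after the job is handed in: Drive disc flat on the head, dogs in its grooves, within 5 mm of its axis; lap flat on it, centred within 5.5 mm; cap home, flange on the lap, within 4 mm of its centre; all level within 3 degrees, still, let go. Tray still in the case, level, tab under 200 mm out (all of step 2 and horizontal distance between cap_flange and lap_centre below 0.004 m and z of cap_flange in the frame of lap_centre between 0.003 and 0.0075 m and angle between cap_flange's own z axis and vertical below 0.05 rad and x of tray_tab in the frame of case_mouth above -0.2 m and angle between tray_tab's own z axis and vertical below 0.08 rad and linear speed of each of drive_disc, lap, cap below 0.02 m/s); the robot touches nothing.
It fails at once if the tray is levered more than 5 degrees off level or pulled right out of the case (angle between tray_tab's own z axis and vertical above 0.09 rad or x of tray_tab in the frame of case_mouth below -0.203 m).
It fails at once if the oil bottle is knocked over or shoved away (leaning over 30 degrees, or moved over 5 cm) (angle between oil_middle's own z axis and vertical above 0.52 rad or distance of oil_middle from where it was at the start of the episode above 0.05 m).
It also fails if it takes over 72 s, if anything falls off the work surface, if the arm or the gripper's body presses on something with over 40 N, if the wrist force passes 120 N, or if a joint passes its speed limit or range.

ROBOT

A 6-joint arm with a two-finger parallel gripper is mounted at the origin on a cart in front of the work surface, level with it; the furniture and walls round the work are solid. World frame = base frame: x ahead of the robot, y to its left, z up, the work surface at z = 0. Lengths are in m, angles in rad, forces in N, time in s.
With the tool pointing down it reaches from about 0.225 to 0.875 m from the base axis. Payload 3.4 kg.
Tool frame: the origin (TCP) lies at the centre of the arm's flange, where the gripper is bolted on; the fingertips stand 173 mm ahead of it and the grasp point (between the pads) lies 155 mm ahead of it; z points along the fingers, y is the direction in which the jaws open and shut (so a half turn about z gives the same grasp; the last joint's range is limited). The gripper opens to 85 mm and grips with 20 to 120 N. Pads are 22 mm wide; open, the fingers measure 114 mm over their backs; the gripper's body (76 mm by 85 mm) begins 54 mm behind the grasp point. The pads swing forward as they close: fully open they stand 13 mm farther back than shut.
Start: joints at [1.073, 0.276, 1.505, -0, 1.361, -0.121], TCP at [0.212, 0.535, 0.405] pointing down, gripper open.
Joint ranges: [-2.89, 2.89], [-0.75, 2.08], [0.22, 2.7], [-1.18, 4.32], [0.11, 2.71], [-2.7, 2.7]. Speed limits (rad/s): [2.57, 2.57, 3.14, 3.14, 3.14, 3.14].

INTERFACE

Orientations are given as a rotation vector (axis times angle).
In Python, from rig import manip gives the robot as it stands.
- The arm moves only by the tool apply_moves, never from a script. Its argument "moves" is a list of rows, each an object with "translation": the shift along the tool's x, y, z in mm, a list of three; "rotation": the turn, a rotation vector about the tool's x, y, z in degrees, a list of three. In form: [{"translation": [tx, ty, tz], "rotation": [rx, ry, rz]}, ...]. A call has 1 to 12 rows; each row shifts and turns the pose as measured when the row begins, along the tool's axes as they then stand; what a row does not reach is not made up. A row lasts 1/10 s, in which the tool goes at most 50 mm and 8.59 degrees, less where a joint would pass 70% of its speed; a pose out of reach is approached as far as the arm can. A call is refused whole if a number of a shift passes 50 or a number of a turn 8.59, either way. A call with a gripper value outside its range is refused whole. "grip" is the gripper's target within -1 to 1 (shut at 1, half-way at 0, fully open at -1), set as the call begins (left out, the last holds). The fingers move at their own pace and stop on an object; "newtons" is the grip in N (left out, the last holds). Time passes only in rows, so rows that do not move let the fingers close. It gives the time, the measured TCP pose, the force and the opening at its end, in the units of the state.
- manip.state(): the state, without advancing time (a new reading comes with each control period).
- manip.capture(name): name is "scene" or "top"; returns a dict with "img" (400x640x3 uint8, blue, green, red), "depth" (400x640 float32, m along the optical axis (not along the pixel's ray), 0 where there is no reading), "fx", "fy", "cx", "cy" (pixels), "k1" (the pictures are not rectified: a ray, as slopes to the right and down, at radius r is drawn at 1 + k1 r^2 times it, then the intrinsics apply), "rvec" (rotation vector, rad) and "tvec" (3), from world to camera coordinates, as OpenCV has them. Camera axes: x right, y down, z forward; pixel columns grow to the right and rows downward; lengths in m; the calibration is good to about 2 mm. A picture is of the moment at which its call begins.
- manip.hand_in(): hands the job in, once; it reports no verdict.
The state is a dict: "time": time; "qpos": joint angles; "joint_velocities": joint speeds; "joint_efforts": joint torques, N m; "tcp_pos": TCP position; "eef_rot": TCP orientation; "ft_force": force on the tool from outside, world axes, zero at the start; "ft_torque": the same for the moment, N m; "width": finger opening in m.
Only numpy, scipy, OpenCV 4.12 (cv2) and the standard library are available. Lean on these libraries where they do the work, as an engineer would, in place of code of your own. Each camera call takes 0.05 s, during which the arm holds its last target. There are 200 camera calls.

## Working session

There is one attempt and no reset: what is moved stays moved. The work goes in short steps, Python scripts to look and compute and a tool call to move; the robot and the scene stay as the last step left them, time stands still between calls to the robot, and variables do not carry over. Pictures are saved under pics/ and viewed, about 8 in all and at most 12, crops included, and the job is handed in when it is done.

Besides the shell and the picture viewer there is one more tool, called after "Request:" as name(argument=value, ...), one argument or row to a line, values as JSON. apply_moves: Moves the arm, as the interface text tells. Its arguments: {"type":"object","properties":{"moves":{"type":"array","items":{"type":"object","properties":{"translation":{"type":"array","items":{"type":"number"}},"rotation":{"type":"array","items":{"type":"number"}}}}},"grip":{"type":"number"},"newtons":{"type":"number"}},"required":["moves"]}

```bash
ls; mkdir -p pics
cat > h.py <<'E'
from rig import manip
import numpy as np, cv2
def cap(n):
    c=manip.capture(n); c['R']=cv2.Rodrigues(np.array(c['rvec'],float))[0]; c['t']=np.array(c['tvec'],float).ravel()
    return c
def rays(c,uv):
    uv=np.atleast_2d(np.array(uv,float)); d=(uv-[c['cx'],c['cy']])/[c['fx'],c['fy']]
    u=d.copy()
    for _ in range(20): u=d/(1+c['k1']*(u**2).sum(1,keepdims=True))
    return np.c_[u,np.ones(len(u))]
def onz(c,uv,z):
    r=rays(c,uv)@c['R']; o=-c['R'].T@c['t']
    z=np.broadcast_to(z,len(r))
    return o+r*((z-o[2])/r[:,2])[:,None]
def cloud(c):
    h,w=c['depth'].shape; v,u=np.mgrid[:h,:w]
    r=rays(c,np.c_[u.ravel(),v.ravel()])*c['depth'].reshape(-1,1)
    return ((r-c['t'])@c['R']).reshape(h,w,3)
def proj(c,P):
    q=np.atleast_2d(P)@c['R'].T+c['t']; s=q[:,:2]/q[:,2:]
    return s*(1+c['k1']*(s**2).sum(1,keepdims=True))*[c['fx'],c['fy']]+[c['cx'],c['cy']]
E
python3 - <<'E'
from h import *
import pickle
for n in('scene','top'):
    c=cap(n); cv2.imwrite(f'pics/{n}0.png',c['img']); pickle.dump(c,open(n+'0.pkl','wb'))
    print(n,c['fx'],c['k1'],-c['R'].T@c['t'],c['R'][2])
print(manip.state())
E
```

```text
pics
scene 391.1876555624065 -0.017192016658048693 [ 0.14978806 -0.26790234  0.69774612] [ 0.4968127   0.51628046 -0.69758988]
top 392.52518558200745 -0.10040515772419586 [0.44162191 0.18283366 1.25163731] [ 0.14568585  0.02056817 -0.98911707]
{'time': 0.1, 'qpos': array([ 1.07298641e+00,  2.76535312e-01,  1.50597833e+00, -1.56879003e-05,
        1.36069466e+00, -1.20985515e-01]), 'joint_velocities': array([ 0.000118  , -0.00071395, -0.00430368,  0.00025027,  0.00031126,
        0.00053989]), 'joint_efforts': array([ 3.12270487e-03, -4.17696297e+01, -2.46408069e+01, -2.34949030e-04,
        5.77712985e-03, -2.99689233e-07]), 'tcp_pos': array([0.21149789, 0.53450108, 0.40393519]), 'eef_rot': array([-5.88323870e-01, -3.08552664e+00,  2.42432335e-03]), 'ft_force': array([-0.61808214, -0.05812224,  0.17370198]), 'ft_torque': array([ 0.05975202, -0.02435939,  0.03483365]), 'width': 0.08510517991793573}
```

View pics/top0.png

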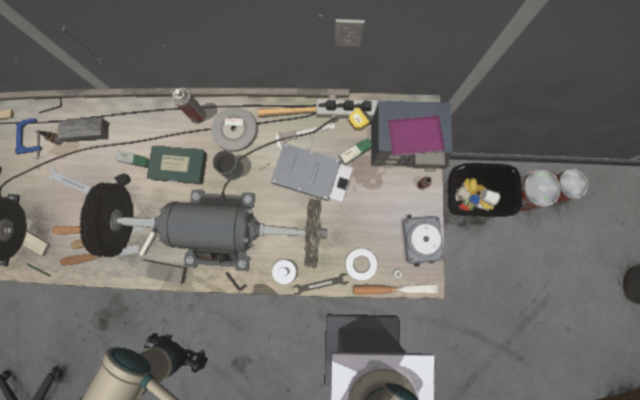

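View pics/scene0.png

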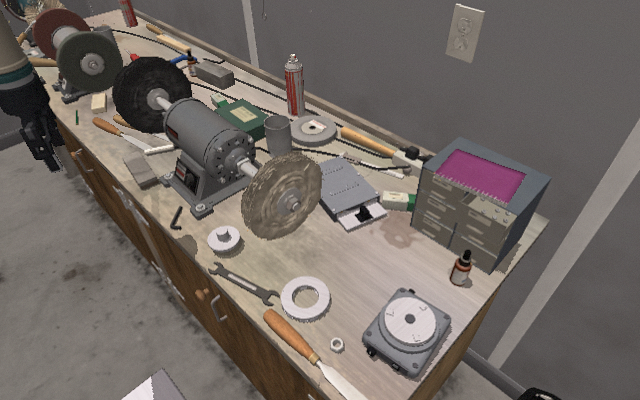

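Top view: lap unit at about (425,239), disc (361,264), cap (284,271), case (312,172), tab (343,183), oil (424,183); the buffing wheel stands at (313,232). Next I measure these and make enlarged crops.

Run:
```python
from h import *
import pickle
T=pickle.load(open('top0.pkl','rb'));S=pickle.load(open('scene0.pkl','rb'))
np.set_printoptions(precision=4,suppress=True)
for c,pts in((T,[(425,230),(425,239),(346,264),(361,264),(284,271),(312,172),(343,183),(424,183),(313,232),(415,133)]),(S,[(410,318),(305,299),(225,239),(348,183),(364,213),(463,260),(285,195)])):
    C=cloud(c)
    for u,v in pts: print((u,v),C[v,u])
def crop(c,x,y,w,h,s): return cv2.resize(c['img'][y:y+h,x:x+w],None,fx=s,fy=s,interpolation=cv2.INTER_CUBIC)
a=np.vstack([np.hstack([crop(S,355,280,100,75,4),crop(S,265,265,100,75,4)]),np.hstack([crop(S,315,150,100,75,4),crop(T,385,205,100,75,4)])])
cv2.imwrite('pics/crop1.png',a)
```

```text
(425, 230) [ 0.5353 -0.1165  0.0562]
(425, 239) [ 0.5074 -0.1143  0.0643]
(346, 264) [0.4268 0.1214 0.0178]
(361, 264) [0.4278 0.0733 0.0018]
(284, 271) [0.4013 0.31   0.0527]
(312, 172) [0.7143 0.2351 0.0278]
(343, 183) [0.6782 0.1362 0.0416]
(424, 183) [ 0.679  -0.1122  0.0684]
(313, 232) [0.5102 0.2195 0.2234]
(415, 133) [ 0.7954 -0.0574  0.1968]
(410, 318) [ 0.5082 -0.1188  0.0642]
(305, 299) [ 0.4297  0.0756 -0.0003]
(225, 239) [0.397  0.3017 0.0325]
(348, 183) [0.7345 0.2339 0.0286]
(364, 213) [0.6731 0.1277 0.0373]
(463, 260) [ 0.6773 -0.1217  0.0778]
(285, 195) [0.5044 0.2033 0.1591]
```

View pics/crop1.png

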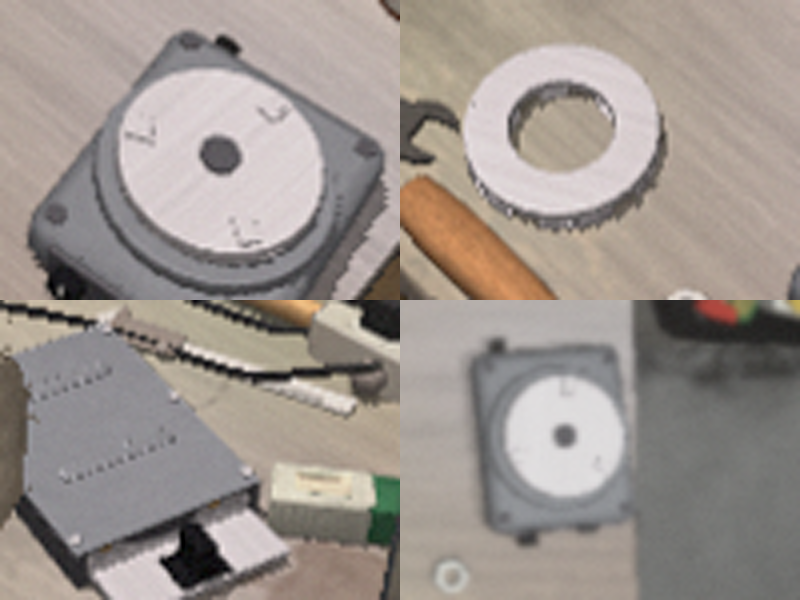

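```bash
cat >> h.py <<'E'
def ring(c,ctr,z,rmax=0.07,thr=170,R=None):
    "fit circle to the outer contour of a bright round thing whose edge lies at height z"
    g=c['img'].min(2); m=(g>thr).astype(np.uint8)
    u,v=np.meshgrid(np.arange(640),np.arange(400)); W=onz(c,np.c_[u.ravel(),v.ravel()],z)
    m[(np.hypot(*(W[:,:2]-ctr).T)>rmax).reshape(400,640)]=0
    cs=cv2.findContours(m,cv2.RETR_EXTERNAL,cv2.CHAIN_APPROX_NONE)[0]
    k=max(cs,key=cv2.contourArea)[:,0]
    P=onz(c,k,z)[:,:2]
    for _ in range(4):
        A=np.c_[2*P,np.ones(len(P))]; s=np.linalg.lstsq(A,(P**2).sum(1),rcond=None)[0]
        r=np.sqrt(s[2]+s[:2]@s[:2]); e=np.hypot(*(P-s[:2]).T)-r; P=P[abs(e)<max(.0015,1.5*e.std())]
    return s[:2],r,e.std()
E
python3 - <<'E'
from h import *
import pickle
T=pickle.load(open('top0.pkl','rb'));S=pickle.load(open('scene0.pkl','rb'))
np.set_printoptions(precision=4,suppress=True,linewidth=150)
for n,c in(('T',T),('S',S)):
    for thr in(130,160):
        print(n,thr,'head',ring(c,[.5074,-.1143],.06,.06,thr),'disc',ring(c,[.428,.074],.016,.06,thr),'knob',ring(c,[.401,.306],.052,.02,thr),'flange',ring(c,[.401,.306],.028,.045,thr))
    C=cloud(c)
    hd=ring(c,[.5074,-.1143],.06,.06,150)[0]
    q=C.reshape(-1,3); d=q[:,:2]-hd; r=np.hypot(*d.T)
    k=(r<.043)&(r>.025); print('zhead',np.median(q[k,2]),q[k,2].std()); k&=(q[:,2]>np.median(q[k,2])+.003); print('dogs deg',np.sort(np.degrees(np.arctan2(d[k,1],d[k,0]))).round(0), np.median(q[k,2]))
# dogs pixel crops
for hd in [ring(S,[.5074,-.1143],.06,.06,150)[0]]:
    for p in((390.75,313.3),(422.5,308.3),(415.75,338.8)):
        w=onz(S,[p],.064)[0,:2]-hd; print(np.hypot(*w),np.degrees(np.arctan2(w[1],w[0])))
# polar unroll of head (both), disc rim
def unroll(c,ctr,rz):
    a=np.radians(np.arange(0,360,1.)); out=[]
    for r,z in rz:
        p=proj(c,np.c_[ctr[0]+r*np.cos(a),ctr[1]+r*np.sin(a),np.full(len(a),z)]).astype(np.float32)
        out.append(cv2.remap(c['img'],p[None,:,0],p[None,:,1],cv2.INTER_LINEAR)[0])
    return np.array(out)
hs=ring(S,[.5074,-.1143],.06,.06,150)[0]; ht=ring(T,[.5074,-.1143],.06,.06,150)[0]; ds=ring(S,[.428,.074],.016,.06,150)[0]
A=unroll(S,hs,[(r/1000,.061) for r in np.arange(25,46,.3)])
B=unroll(T,ht,[(r/1000,.061) for r in np.arange(25,46,.3)])
D=unroll(S,ds,[(.050,z/1000) for z in np.arange(20,-4,-.3)])
E=unroll(S,ds,[(.027,z/1000) for z in np.arange(20,-4,-.3)])
im=np.vstack([cv2.resize(x,(720,140)) for x in(A,B,D,E)])
for a in range(0,360,30): cv2.line(im,(2*a,0),(2*a,6 if a%90 else 14),(0,0,255),1)
cv2.imwrite('pics/unroll.png',im)
E
```

```text
T 130 head (array([ 0.5059, -0.1183]), np.float64(0.05521692633409022), np.float64(0.0015973250024966781)) disc (array([0.4282, 0.074 ]), np.float64(0.058836787082118876), np.float64(0.0007476582621976949)) knob (array([0.4011, 0.3064]), np.float64(0.01856451964596076), np.float64(0.0007161941498529711)) flange (array([0.4008, 0.3063]), np.float64(0.04366342854895653), np.float64(0.0006715946371963018))
T 160 head (array([ 0.5087, -0.1178]), np.float64(0.04559929851651067), np.float64(0.000758278581528687)) disc (array([0.4277, 0.0742]), np.float64(0.04993394757980832), np.float64(0.00076256199490476)) knob (array([0.4011, 0.3064]), np.float64(0.01856451964596076), np.float64(0.0007161941498529711)) flange (array([0.398 , 0.3143]), np.float64(0.03667209380525639), np.float64(0.0007664451670375335))
zhead 0.059995436751591295 0.002797631809981573
dogs deg [-150. -133. -133. -130. -128. -128. -126. -122. -122. -121. -121.  -66.  -46.  -40.  -30.  -20.  -16.  -10.   -8.   -7.   -4.   -4.   -2.    0.
    0.    1.    1.   23.   29.   44.   47.   48.   48.   51.   65.   74.   76.   80.   8
[... 1011 characters left out ...]
-132. -132. -132. -131. -130. -130. -130. -130. -129. -128. -128. -128. -127. -127. -126. -125. -125. -125. -124. -124. -123. -123. -123.
 -123. -122. -121. -121. -120. -119. -119.  -14.  -13.  -13.  -13.  -13.  -12.  -11.  -11.  -10.  -10.  -10.  -10.   -9.   -9.   -8.   -8.   -7.
   -6.   -6.   -6.   -5.   -5.   -5.   -4.   -3.   -3.   -3.   -3.   -0.    0.    0.    7.   29.  109.  109.  110.  110.  110.  111.  111.  112.
  112.  113.  114.  115.  115.  115.  116.  116.  116.  117.  117.  118.  118.  119.  119.  119.  120.  120.  120.  121.  121.  121.] 0.06623167219810697
0.03412746219978684 120.5100642851141
0.031561963771076354 -10.195361234598062
0.04100901158363327 -130.02103499218927
```

View pics/unroll.png

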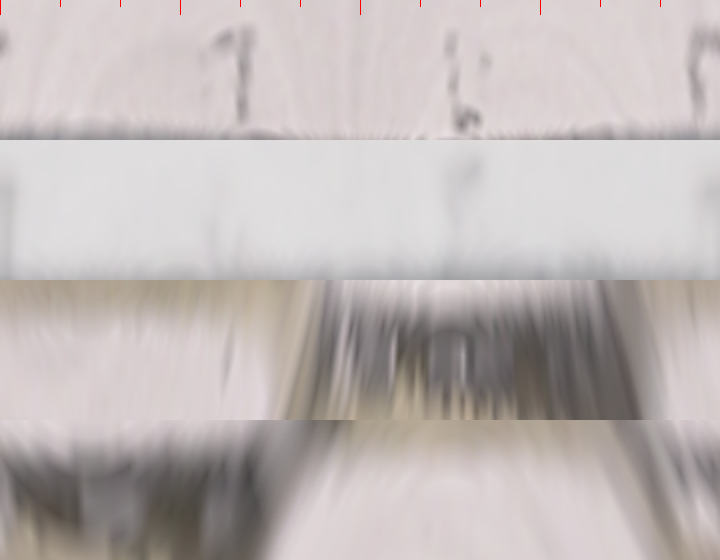

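Dogs show at about −6° (mod 120). The disc rim shows groove gaps at about 205° and 265°, which is about 25° mod 60. Next I refine those angles and find the case axis, tab, box clearance and oil bottle.

Run:
```python
from h import *
import pickle
T=pickle.load(open('top0.pkl','rb'));S=pickle.load(open('scene0.pkl','rb'))
np.set_printoptions(precision=4,suppress=True,linewidth=170)
for n,c in(('T',T),('S',S)):
    C=cloud(c); q=C.reshape(-1,3); bgr=c['img'].reshape(-1,3).astype(int)
    near=(abs(q[:,0]-.70)<.16)&(abs(q[:,1]-.2)<.18)
    sat=bgr.max(1)-bgr.min(1)
    lid=near&(abs(q[:,2]-.031)<.008)&(sat<30)&(bgr.mean(1)>70)&(bgr.mean(1)<150)
    m=cv2.morphologyEx(lid.reshape(400,640).astype(np.uint8),cv2.MORPH_CLOSE,np.ones((3,3)))
    m=cv2.morphologyEx(m,cv2.MORPH_OPEN,np.ones((5,5)))
    k=max(cv2.findContours(m,cv2.RETR_EXTERNAL,cv2.CHAIN_APPROX_NONE)[0],key=cv2.contourArea)[:,0]
    P=onz(c,k,.031)[:,:2]
    r=cv2.minAreaRect((P*1000).astype(np.float32)); print(n,'lid',r,cv2.boxPoints(r).tolist())
    tab=near&(bgr.max(1)<45)&(abs(q[:,0]-.676)<.04)&(abs(q[:,1]-.135)<.04)&(q[:,2]>.015)
    Q=q[tab]; print('tab n',tab.sum(),Q.mean(0),'top',Q[Q[:,2]>.034].mean(0),(Q[:,2]>.034).sum(),Q.min(0),Q.max(0))
    tm=tab.reshape(400,640).astype(np.uint8); v,u=np.nonzero(tm); W=onz(c,np.c_[u,v],.04)[:,:2]; print(' tab@z40 rect',cv2.minAreaRect((W*1000).astype(np.float32)))
    tray=near&(bgr.min(1)>150)&(abs(q[:,2]-.012)<.008)&(abs(q[:,0]-.67)<.08)&(abs(q[:,1]-.13)<.07)
    m=cv2.morphologyEx(tray.reshape(400,640).astype(np.uint8),cv2.MORPH_CLOSE,np.ones((7,7))); k=max(cv2.findContours(m,cv2.RETR_EXTERNAL,cv2.CHAIN_APPROX_NONE)[0],key=cv2.contourArea)[:,0]
    r=cv2.minAreaRect((onz(c,k,.012)[:,:2]*1000).astype(np.float32)); print(' tray',r,cv2.boxPoints(r).tolist())
    grn=near&(bgr[:,1]>bgr[:,2]+25)&(q[:,1]<.17)&(q[:,2]>.005); Q=q[grn]; print(' green',grn.sum(),Q.min(0) if len(Q) else 0,Q.max(0) if len(Q) else 0)
ds=np.array([.428,.0738]); a=np.radians(np.arange(180,280,2.))
f=lambda r,a,z:cv2.remap(S['img'],*[x.astype(np.float32)[None] for x in proj(S,np.c_[ds[0]+r*np.cos(a),ds[1]+r*np.sin(a),np.full(len(a),z)]).T],cv2.INTER_LINEAR)[0].astype(int)
for r,a in((.05,a),(.027,np.radians(np.arange(-10,110,2.5)))):
  print(np.degrees(a).round(0)[::5])
  for z in(.002,.0035,.005):
    p=f(r,a,z); print(r,z,'R-B',p[:,2]-p[:,0]); print('      gray',p.mean(1).round(0).astype(int))
```

```text
T lid ((717.3400268554688, 256.5923156738281), (187.9498291015625, 133.3695068359375), 73.62433624267578) [[626.86572265625, 185.23028564453125], [754.824951171875, 147.62890625], [807.8143310546875, 327.954345703125], [679.8551025390625, 365.55572509765625]]<stdin>:16: RuntimeWarning: Mean of empty slice.
  ret = um.true_divide(
Traceback (most recent call last):
ValueError: zero-size array to reduction operation minimum which has no identity
```

Run:
```python
from h import *
import pickle
T=pickle.load(open('top0.pkl','rb'));S=pickle.load(open('scene0.pkl','rb'))
np.set_printoptions(precision=4,suppress=True,linewidth=170)
M=np.array([.6908,.1664]); ax=np.array([.282,.9594]); ay=np.array([-.9594,.282])
for n,c,l in(('T',T,70),('S',S,50)):
    C=cloud(c); q=C.reshape(-1,3); bgr=c['img'].reshape(-1,3).astype(int)
    m=(bgr.max(1)<l)&(abs(q[:,0]-.68)<.035)&(abs(q[:,1]-.135)<.03)&(q[:,2]>.014)&(q[:,2]<.06)
    for z in(.026,.04):
        uv=np.c_[np.nonzero(m.reshape(400,640))][:,::-1]; W=onz(c,uv,z)[:,:2]-M
        L=np.c_[W@ax,W@ay]; print(n,'tab in mouth frame @z',z,len(L),L.min(0),L.max(0))
    Q=q[m&(q[:,2]>.036)][:,:2]-M; print('  by depth top', np.c_[Q@ax,Q@ay].mean(0),len(Q))
    g=(bgr[:,1]>bgr[:,2]+20)&(abs(q[:,0]-.72)<.1)&(abs(q[:,1]-.06)<.1)&(q[:,2]>.005); Q=q[g][:,:2]-M
    if len(Q): L=np.c_[Q@ax,Q@ay]; print('  green',len(Q),L.min(0),L.max(0))
    w=(bgr.min(1)>140)&(abs(q[:,0]-.73)<.1)&(abs(q[:,1]-.09)<.09)&(q[:,2]>.018)&(q[:,2]<.1); Q=q[w][:,:2]-M
    if len(Q): L=np.c_[Q@ax,Q@ay]; print('  whitebox',len(Q),np.percentile(L,[1,99],axis=0))
    o=(abs(q[:,0]-.68)<.04)&(abs(q[:,1]+.115)<.04)&(q[:,2]>.03)&(q[:,2]<.11); print('  oil',o.sum(),q[o].min(0),q[o].max(0))
ds=np.array([.428,.0738]); a=np.radians(np.arange(180,280,2.))
f=lambda r,a,z:cv2.remap(S['img'],*[x.astype(np.float32)[None] for x in proj(S,np.c_[ds[0]+r*np.cos(a),ds[1]+r*np.sin(a),np.full(len(a),z)]).T],cv2.INTER_LINEAR)[0].astype(int)
for r,a in((.05,a),(.027,np.radians(np.arange(-10,110,2.5)))):
  print(np.degrees(a).round(0)[::5])
  for z in(.002,.0035,.005):
    p=f(r,a,z); print(r,z,'R-B',p[:,2]-p[:,0]); print('      gray',p.mean(1).round(0).astype(int))
```

```text
T tab in mouth frame @z 0.026 50 [-0.0413 -0.0109] [-0.0192  0.0138]
T tab in mouth frame @z 0.04 50 [-0.0415 -0.008 ] [-0.0196  0.0164]
  by depth top [-0.0308 -0.0012] 30
  green 108 [-0.0812 -0.1556] [-0.0373 -0.1138]
  whitebox 387 [[-0.0503 -0.1239]
 [ 0.0294  0.0337]]
  oil 109 [ 0.672  -0.1332  0.0323] [ 0.7005 -0.1019  0.1028]
S tab in mouth frame @z 0.026 137 [-0.0534 -0.0174] [-0.0016  0.0227]
S tab in mouth frame @z 0.04 137 [-0.0641 -0.0088] [-0.0135  0.0305]
  by depth top [-0.0336  0.0009] 41
  green 99 [-0.0684 -0.1432] [-0.0359 -0.1107]
  whitebox 419 [[-0.0526 -0.1238]
 [ 0.0288  0.0281]]
  oil 380 [ 0.667  -0.1377  0.0307] [ 0.697  -0.1055  0.1018]
[180. 190. 200. 210. 220. 230. 240. 250. 260. 270.]
0.05 0.002 R-B [19 20 16 16 14 17 15 15 16 27 31 31 27 25 29 28 23 16 12 14 15  9 10 16 18 14 11 10 11  7  6  8  9  6  7  8  7  8 10 14 17 17 17 18 17 15 15 11  7  8]
      gray [136 129 123 127 125 130 127 135 132 144 156 153 135 119 152 145 119 111 124 123 126 102 102 127 134 127 129 118 107 104  97 101 107 100 102  98  93  92  94  90  89  90
  92  95  89  85  85  87  
[... 1227 characters left out ...]
16 19 21 24 23 18 17 20 19 17 16 15 13 12 10  9  6  5  6  6  6  5  5  5  6  7  8 13 15 15 15 15 15 15 16 14 15 13  9  5  5  5]
      gray [198 202 194 179 158 146 146 136 132 133 119  99  98 101  97  88  86  87  82  78  98 115 119 122 124 124 124 123 123 124 124 115 106  92  87  85  82  78  77  77  74  74
  72  77  95 115 115 113]
0.027 0.005 R-B [10  8  7  8  9 10 13 15 17 22 19 15 16 17 16 14 13 12 12 10  8  7  5  4  5  5  4  5  4  4  5  6  8 11 14 14 13 13 13 14 14 13 12 11  9  5  2  4]
      gray [208 195 188 171 152 150 142 119 113 113 103  92  90  85  77  74  79  86  82  80 103 120 121 121 121 121 121 123 126 129 126 115 104  92  82  80  80  76  73  77  75  73
  72  75  88 108 113 108]
```

```bash
cat >> h.py <<'E'
import json
from scipy.spatial.transform import Rotation as Ro
def pose():
    s=manip.state(); return np.array(s['tcp_pos']),Ro.from_rotvec(s['eef_rot']),s
def down(phi):
    "tool down, jaw (tool y) at world angle phi deg"
    p=np.radians(phi); y=np.array([np.cos(p),np.sin(p),0]); z=np.array([0,0,-1.])
    return Ro.from_matrix(np.c_[np.cross(y,z),y,z])
def plan(wps,step=45,turn=8):
    "wps: (x,y,z of grasp point in m, phi); prints rows in tool axes"
    p,R,s=pose(); print('t',s['time'],'grasp',(p+R.apply([0,0,.155])).round(4),'phi',np.degrees(np.arctan2(*R.as_matrix()[1::-1,1])).round(1),'w',round(s['width'],4))
    for x,y,z,phi in wps:
        # choose the jaw half-turn nearest
        T=min((down(phi),down(phi+180)),key=lambda t:(R.inv()*t).magnitude())
        q=np.array([x,y,z+.155]); d=q-p; rv=(R.inv()*T).as_rotvec()
        n=max(1,int(np.ceil(np.linalg.norm(d)*1000/step)),int(np.ceil(np.degrees(np.linalg.norm(rv))/turn)))
        out=[]
        for i in range(n):
            Ri=R*Ro.from_rotvec(rv*i/n); out.append({"translation":(Ri.inv().apply(d/n)*1000).round(1).tolist(),"rotation":np.degrees(rv/n).round(1).tolist()})
        print(n,json.dumps(out)); p,R=q,T
E
python3 -c "
from h import *
plan([(.30,.46,.30,40),(.682,.137,.28,-16.4),(.682,.137,.10,-16.4)])"
```

```text
t 0.1 grasp [0.2114 0.5343 0.2489] phi 68.4 w 0.0851
4 [{"translation": [-27.4, -9.2, -12.8], "rotation": [-0.0, 0.0, 7.1]}, {"translation": [-28.4, -5.7, -12.8], "rotation": [-0.0, 0.0, 7.1]}, {"translation": [-28.8, -2.2, -12.8], "rotation": [-0.0, 0.0, 7.1]}, {"translation": [-28.9, 1.4, -12.8], "rotation": [-0.0, 0.0, 7.1]}]
12 [{"translation": [-41.1, 7.1, 1.7], "rotation": [0.0, 0.0, 4.7]}, {"translation": [-40.4, 10.4, 1.7], "rotation": [0.0, 0.0, 4.7]}, {"translation": [-39.4, 13.7, 1.7], "rotation": [0.0, 0.0, 4.7]}, {"translation": [-38.1, 16.9, 1.7], "rotation": [0.0, 0.0, 4.7]}, {"translation": [-36.6, 19.9, 1.7], "rotation": [0.0, 0.0, 4.7]}, {"translation": [-34.8, 22.9, 1.7], "rotation": [0.0, 0.0, 4.7]}, {"translation": [-32.9, 25.7, 1.7], "rotation": [0.0, 0.0, 4.7]}, {"translation": [-30.6, 28.3, 1.7], "rotation": [0.0, 0.0, 4.7]}, {"translation": [-28.2, 30.7, 1.7], "rotation": [0.0, 0.0, 4.7]}, {"translation": [-25.6, 32.9, 1.7], "rotation": [0.0, 0.0, 4.7]}, {"translation": [-22.8, 34.9, 1.7], "rotation": [0.0, 0.0, 4.7]}, {"translation": [-19.9, 36.6, 1.7], "rotation": [0.0, 0.0, 4.7]}]
5 [{"translation": [0.0, 0.0, 36.0], "rotation": [0.0, 0.0, 0.0]}, {"translation": [0.0, 0.0, 36.0], "rotation": [0.0, 0.0, 0.0]}, {"translation": [0.0, 0.0, 36.0], "rotation": [0.0, 0.0, 0.0]}, {"translation": [0.0, 0.0, 36.0], "rotation": [0.0, 0.0, 0.0]}, {"translation": [0.0, 0.0, 36.0], "rotation": [0.0, 0.0, 0.0]}]
```

Request:
apply_moves(
  moves=[
    {"translation":[-27,-9,-13],"rotation":[0,0,7]},
    {"translation":[-28,-6,-13],"rotation":[0,0,7]},
    {"translation":[-29,-2,-13],"rotation":[0,0,7]},
    {"translation":[-29,1,-13],"rotation":[0,0,7]},
    {"translation":[-41,7,2],"rotation":[0,0,5]},
    {"translation":[-40,10,2],"rotation":[0,0,5]},
    {"translation":[-39,14,2],"rotation":[0,0,5]},
    {"translation":[-38,17,2],"rotation":[0,0,5]},
    {"translation":[-37,20,2],"rotation":[0,0,5]},
    {"translation":[-35,23,2],"rotation":[0,0,5]},
    {"translation":[-33,26,2],"rotation":[0,0,5]},
    {"translation":[-31,28,2],"rotation":[0,0,5]},
  ],
  grip=-1,
)

```text
time: 1.3
tcp_pos: [0.5527, 0.2264, 0.4355]
eef_rot: [-2.254, -2.185, 0.016]
ft_force: [0.2, 0.7, -0.3]
width: 0.0854
```

```bash
python3 -c "
from h import *
plan([(.682,.137,.20,-16.4),(.682,.137,.040,-16.4)])"
```

```text
t 1.3 grasp [0.5513 0.2256 0.2805] phi -1.8 w 0.0854
4 [{"translation": [-21.2, 33.2, 19.9], "rotation": [-0.1, 0.1, 3.7]}, {"translation": [-19.1, 34.4, 20.0], "rotation": [-0.1, 0.1, 3.7]}, {"translation": [-16.9, 35.5, 20.0], "rotation": [-0.1, 0.1, 3.7]}, {"translation": [-14.6, 36.5, 20.1], "rotation": [-0.1, 0.1, 3.7]}]
4 [{"translation": [0.0, 0.0, 40.0], "rotation": [0.0, 0.0, 0.0]}, {"translation": [0.0, 0.0, 40.0], "rotation": [0.0, 0.0, 0.0]}, {"translation": [0.0, 0.0, 40.0], "rotation": [0.0, 0.0, 0.0]}, {"translation": [0.0, 0.0, 40.0], "rotation": [0.0, 0.0, 0.0]}]
```

Request:
apply_moves(
  moves=[
    {"translation":[-21,33,0],"rotation":[0,0,4]},
    {"translation":[-19,34,0],"rotation":[0,0,4]},
    {"translation":[-17,36,20],"rotation":[0,0,4]},
    {"translation":[-15,37,30],"rotation":[0,0,4]},
    {"translation":[0,0,40],"rotation":[0,0,0]},
    {"translation":[0,0,40],"rotation":[0,0,0]},
    {"translation":[0,0,20],"rotation":[0,0,0]},
    {"translation":[0,0,0],"rotation":[0,0,0]},
  ],
)

```text
time: 2.1
tcp_pos: [0.6892, 0.1223, 0.2746]
eef_rot: [-2.559, -1.821, 0.021]
ft_force: [-0.3, 0.9, -0.4]
width: 0.0854
```

```bash
python3 -c "
from h import *
plan([(.682,.137,.034,-16.4)])
c=cap('scene'); cv2.imwrite('pics/s1.png',cv2.resize(c['img'][130:255,290:440],None,fx=4,fy=4,interpolation=cv2.INTER_CUBIC))"
```

```text
t 2.1 grasp [0.6875 0.1212 0.1196] phi -19.1 w 0.0854
2 [{"translation": [6.2, -5.5, 42.8], "rotation": [-0.2, 0.3, -1.4]}, {"translation": [6.1, -5.5, 42.8], "rotation": [-0.2, 0.3, -1.4]}]
```

View pics/s1.png

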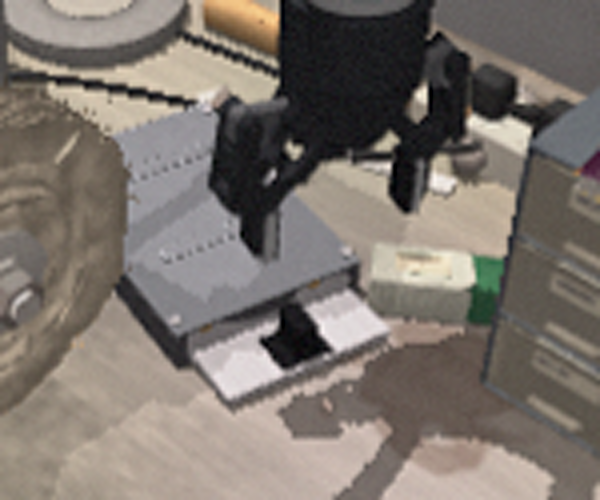

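The gripper hovers over the tab (tab at crop (295,335)) and clears the wheel and box. Going down and gripping.

Request:
apply_moves(
  moves=[
    {"translation":[6,-6,20],"rotation":[-0.2,0.3,-1.4]},
    {"translation":[6,-5,30],"rotation":[-0.2,0.3,-1.4]},
    {"translation":[0,0,20],"rotation":[0,0,0]},
    {"translation":[0,0,10],"rotation":[0,0,0]},
    {"translation":[0,0,0],"rotation":[0,0,0]},
  ],
)

```text
time: 2.65
tcp_pos: [0.6865, 0.1388, 0.2032]
eef_rot: [2.505, 1.883, 0.024]
ft_force: [-0.7, -0.2, -0.2]
width: 0.0857
```

```bash
python3 -c "
from h import *
plan([(.682,.137,.034,-16.4)])"
```

```text
t 2.65 grasp [0.6891 0.1392 0.0482] phi -16.1 w 0.0857
1 [{"translation": [-3.1, -4.0, 14.1], "rotation": [0.9, -0.4, 0.3]}]
```

Request:
apply_moves(
  moves=[
    {"translation":[-3,-4,7],"rotation":[0.9,-0.4,0.3]},
    {"translation":[0,0,8],"rotation":[0,0,0]},
    {"translation":[0,0,0],"rotation":[0,0,0]},
  ],
)

```text
time: 2.95
tcp_pos: [0.6832, 0.1371, 0.1914]
eef_rot: [2.514, 1.879, 0.007]
ft_force: [0.8, 0.2, 0.4]
width: 0.0854
```

```bash
python3 -c "
from h import *
plan([(.682,.137,.034,-16.4)])"
```

```text
t 2.95 grasp [0.684  0.1372 0.0364] phi -16.5 w 0.0854
1 [{"translation": [-0.4, -1.1, 2.4], "rotation": [0.3, -0.1, -0.1]}]
```

Request:
apply_moves(
  moves=[
    {"translation":[0,-1,2],"rotation":[0.3,-0.1,0]},
    {"translation":[0,0,0],"rotation":[0,0,0]},
    {"translation":[0,0,0],"rotation":[0,0,0]},
    {"translation":[0,0,0],"rotation":[0,0,0]},
    {"translation":[0,0,0],"rotation":[0,0,0]},
    {"translation":[0,0,0],"rotation":[0,0,0]},
    {"translation":[0,0,0],"rotation":[0,0,0]},
  ],
  grip=1,
  newtons=40,
)

```text
time: 3.65
tcp_pos: [0.6828, 0.1372, 0.191]
eef_rot: [2.516, 1.88, 0.003]
ft_force: [0.5, -0.5, 0.6]
width: 0.0133
```

```bash
python3 -c "
from h import *
p,R,s=pose(); print(s['ft_force'],s['ft_torque'],s['width']); g=p+R.apply([0,0,.155])
d=-np.array([.282,.9594])
plan([(*(g[:2]+d*.115),g[2],-16.4)],step=15)"
```

```text
[ 0.52379809 -0.47060754  0.61765821] [0.00984295 0.07217234 0.11981828] 0.013319413369574708
t 3.65 grasp [0.6832 0.1373 0.036 ] phi -16.4 w 0.0133
8 [{"translation": [-14.4, 0.1, -0.0], "rotation": [0.0, -0.0, -0.0]}, {"translation": [-14.4, 0.1, -0.0], "rotation": [0.0, -0.0, -0.0]}, {"translation": [-14.4, 0.1, -0.0], "rotation": [0.0, -0.0, -0.0]}, {"translation": [-14.4, 0.0, -0.0], "rotation": [0.0, -0.0, -0.0]}, {"translation": [-14.4, 0.0, -0.0], "rotation": [0.0, -0.0, -0.0]}, {"translation": [-14.4, 0.0, -0.0], "rotation": [0.0, -0.0, -0.0]}, {"translation": [-14.4, 0.0, -0.0], "rotation": [0.0, -0.0, -0.0]}, {"translation": [-14.4, 0.0, -0.0], "rotation": [0.0, -0.0, -0.0]}]
```

Request:
apply_moves(
  moves=[
    {"translation":[-10,0,0],"rotation":[0,0,0]},
    {"translation":[-14,0,0],"rotation":[0,0,0]},
    {"translation":[-14,0,0],"rotation":[0,0,0]},
    {"translation":[-14,0,0],"rotation":[0,0,0]},
  ],
)

```text
time: 4.05
tcp_pos: [0.6682, 0.0893, 0.1904]
eef_rot: [-2.514, -1.879, -0.015]
ft_force: [1.3, 3.7, -1.1]
width: 0.0131
```

```bash
python3 -c "
from h import *
p,R,s=pose(); print(s['ft_force'],s['ft_torque'],s['width'])
d=-np.array([.282,.9594]); g=np.array([.6832,.1373])
plan([(*(g+d*.116),.036,-16.4)],step=15)"
```

```text
[ 1.26547165  3.69885265 -1.11764051] [ 0.52668719 -0.0389267  -0.03946236] 0.01312685536982961
t 4.05 grasp [0.6691 0.0905 0.0354] phi -16.4 w 0.0131
5 [{"translation": [-13.1, 0.2, -0.2], "rotation": [0.0, -0.1, -0.0]}, {"translation": [-13.1, 0.2, -0.2], "rotation": [0.0, -0.1, -0.0]}, {"translation": [-13.1, 0.2, -0.2], "rotation": [0.0, -0.1, -0.0]}, {"translation": [-13.1, 0.2, -0.2], "rotation": [0.0, -0.1, -0.0]}, {"translation": [-13.1, 0.2, -0.1], "rotation": [0.0, -0.1, -0.0]}]
```

Straight, with low force. Continuing.

Request:
apply_moves(
  moves=[
    {"translation":[-13,0.2,-0.2],"rotation":[0,-0.1,0]},
    {"translation":[-13,0.2,-0.2],"rotation":[0,-0.1,0]},
    {"translation":[-13,0.2,-0.2],"rotation":[0,-0.1,0]},
    {"translation":[-13,0.2,-0.2],"rotation":[0,-0.1,0]},
    {"translation":[-13,0.2,0],"rotation":[0,0,0]},
    {"translation":[0,0,0],"rotation":[0,0,0]},
  ],
)

```text
time: 4.65
tcp_pos: [0.6476, 0.0178, 0.1903]
eef_rot: [2.519, 1.876, 0.001]
ft_force: [-0.7, -1.3, -0.7]
width: 0.0133
```

```bash
python3 -c "
from h import *
p,R,s=pose(); print(s['ft_force'],s['ft_torque'],s['width'])
d=-np.array([.282,.9594]); g=np.array([.6832,.1373])
plan([(*(g+d*.116),.036,-16.4)],step=15)"
```

```text
[-0.68219629 -1.28994178 -0.72912347] [ 0.09810696 -0.03297275  0.02653235] 0.01334099750349909
t 4.65 grasp [0.6477 0.0178 0.0353] phi -16.6 w 0.0133
1 [{"translation": [8.7, 0.4, -0.7], "rotation": [0.0, -0.0, -0.2]}]
```

Request:
apply_moves(
  moves=[
    {"translation":[3,0,1],"rotation":[0,0,0]},
    {"translation":[0,0,0],"rotation":[0,0,0]},
    {"translation":[0,0,0],"rotation":[0,0,0]},
  ],
)

```text
time: 4.95
tcp_pos: [0.6479, 0.0185, 0.1895]
eef_rot: [2.517, 1.876, -0.005]
ft_force: [-0.9, -1.4, -0.6]
width: 0.0129
```

Request:
apply_moves(
  moves=[
    {"translation":[0,0,0],"rotation":[0,0,0]},
    {"translation":[0,0,0],"rotation":[0,0,0]},
    {"translation":[0,0,0],"rotation":[0,0,0]},
    {"translation":[0,0,-20],"rotation":[0,0,0]},
    {"translation":[0,0,-40],"rotation":[0,0,0]},
    {"translation":[0,0,-45],"rotation":[0,0,0]},
    {"translation":[0,0,-20],"rotation":[0,0,0]},
  ],
  grip=-1,
)

```text
time: 5.65
tcp_pos: [0.6477, 0.0206, 0.3145]
eef_rot: [-2.514, -1.88, 0.017]
ft_force: [1.5, -0.9, 0.4]
width: 0.0855
```

```bash
python3 -c "
from h import *
ds=[.428,.0738]
import pickle
# disc: grasp the wall, radial direction a; jaw along a
for a in (-70,110,-100,-40):
    r=.0385; print(a,ds[0]+r*np.cos(np.radians(a)),ds[1]+r*np.sin(np.radians(a)))
c=cap('scene'); pickle.dump(c,open('scene1.pkl','wb')); cv2.imwrite('pics/s2.png',cv2.resize(c['img'][130:300,300:500],None,fx=3,fy=3,interpolation=cv2.INTER_CUBIC))
print(pose()[2]['width'])
plan([(.46,.03,.09,-50)])"
```

```text
-70 0.44116777551803826 0.037621834099742534
110 0.4148322244819617 0.10997816590025747
-100 0.4213145451598232 0.035884901509029996
-40 0.45749271106008066 0.04905267702706824
0.08530151794054039
t 5.7 grasp [0.6475 0.0199 0.1619] phi -16.4 w 0.0853
5 [{"translation": [-8.8, -36.6, 14.6], "rotation": [-0.0, 0.1, 6.7]}, {"translation": [-13.0, -35.3, 14.6], "rotation": [-0.0, 0.1, 6.7]}, {"translation": [-17.1, -33.6, 14.5], "rotation": [-0.0, 0.1, 6.7]}, {"translation": [-20.9, -31.4, 14.5], "rotation": [-0.0, 0.1, 6.7]}, {"translation": [-24.4, -28.7, 14.4], "rotation": [-0.0, 0.1, 6.7]}]
```

View pics/s2.png

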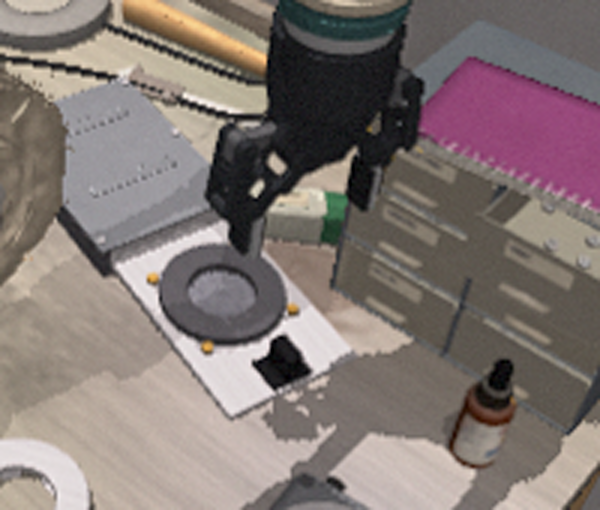

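Tray is out: the lap sits between its stops at crop (222,290), clear of the case. Now I go for the disc, gripping the wall at a land (radial direction −65°).

```bash
python3 -c "
from h import *
a=np.radians(-65); g=np.array([.428,.0738])+.038*np.array([np.cos(a),np.sin(a)]); print(g)
plan([(*g,.09,-65)])"
```

```text
[0.44405949 0.0393603 ]
t 5.7 grasp [0.6475 0.0199 0.1619] phi -16.4 w 0.0853
7 [{"translation": [-5.6, -28.7, 10.4], "rotation": [-0.0, 0.1, 6.9]}, {"translation": [-9.1, -27.8, 10.4], "rotation": [-0.0, 0.1, 6.9]}, {"translation": [-12.4, -26.5, 10.4], "rotation": [-0.0, 0.1, 6.9]}, {"translation": [-15.5, -24.8, 10.4], "rotation": [-0.0, 0.1, 6.9]}, {"translation": [-18.4, -22.8, 10.4], "rotation": [-0.0, 0.1, 6.9]}, {"translation": [-21.0, -20.4, 10.3], "rotation": [-0.0, 0.1, 6.9]}, {"translation": [-23.3, -17.7, 10.3], "rotation": [-0.0, 0.1, 6.9]}]
```

Request:
apply_moves(
  moves=[
    {"translation":[-6,-29,5],"rotation":[0,0,7]},
    {"translation":[-9,-28,5],"rotation":[0,0,7]},
    {"translation":[-12,-27,10],"rotation":[0,0,7]},
    {"translation":[-15,-25,10],"rotation":[0,0,7]},
    {"translation":[-18,-23,10],"rotation":[0,0,7]},
    {"translation":[-21,-20,15],"rotation":[0,0,7]},
    {"translation":[-23,-18,15],"rotation":[0,0,7]},
    {"translation":[0,0,0],"rotation":[0,0,0]},
    {"translation":[0,0,0],"rotation":[0,0,0]},
  ],
  grip=0,
)

```text
time: 6.6
tcp_pos: [0.4365, 0.0454, 0.244]
eef_rot: [3.073, 0.618, -0.0]
ft_force: [0.6, -0.1, 0.7]
width: 0.0428
```

```bash
python3 -c "
from h import *
plan([(.444,.0394,.06,-65),(.444,.0394,.021,-65)])"
```

```text
t 6.6 grasp [0.4367 0.0443 0.089 ] phi -67.3 w 0.0428
1 [{"translation": [4.6, 8.2, 29.1], "rotation": [0.4, 0.1, -2.3]}]
1 [{"translation": [0.0, 0.0, 39.0], "rotation": [0.0, 0.0, 0.0]}]
```

Request:
apply_moves(
  moves=[
    {"translation":[5,8,10],"rotation":[0.4,0.1,-2.3]},
    {"translation":[0,0,18],"rotation":[0,0,0]},
    {"translation":[0,0,0],"rotation":[0,0,0]},
  ],
)

```text
time: 6.9
tcp_pos: [0.4478, 0.0396, 0.2168]
eef_rot: [3.064, 0.69, 0.009]
ft_force: [-0.9, -0.3, -0.1]
width: 0.0425
```

```bash
python3 -c "
from h import *
plan([(.444,.0394,.021,-65)])"
```

```text
t 6.9 grasp [0.4487 0.0396 0.0618] phi -64.6 w 0.0425
1 [{"translation": [-3.7, -1.5, 40.8], "rotation": [0.1, -0.3, 0.4]}]
```

Request:
apply_moves(
  moves=[
    {"translation":[-4,-1,16],"rotation":[0.1,-0.3,0.4]},
    {"translation":[0,0,16],"rotation":[0,0,0]},
    {"translation":[0,0,5],"rotation":[0,0,0]},
    {"translation":[0,0,0],"rotation":[0,0,0]},
  ],
)

```text
time: 7.3
tcp_pos: [0.4496, 0.0383, 0.1816]
eef_rot: [3.063, 0.682, 0.014]
ft_force: [0.0, -0.2, 0.4]
width: 0.0426
```

```bash
python3 -c "
from h import *
plan([(.444,.0394,.021,-65)])"
```

```text
t 7.3 grasp [0.4511 0.038  0.0266] phi -64.9 w 0.0426
1 [{"translation": [-4.7, -3.4, 5.6], "rotation": [0.3, -0.5, 0.1]}]
```

Request:
apply_moves(
  moves=[
    {"translation":[-3,-2,0],"rotation":[0.3,-0.5,0]},
    {"translation":[-2,-1.5,2],"rotation":[0,0,0]},
    {"translation":[0,0,2],"rotation":[0,0,0]},
    {"translation":[0,0,2],"rotation":[0,0,0]},
  ],
)

```text
time: 7.7
tcp_pos: [0.4449, 0.0394, 0.1778]
eef_rot: [3.064, 0.683, 0.006]
ft_force: [-0.3, -0.7, 0.5]
width: 0.0426
```

```bash
python3 -c "
from h import *
plan([(.444,.0394,.021,-65)])"
```

```text
t 7.7 grasp [0.4456 0.0392 0.0228] phi -64.9 w 0.0426
1 [{"translation": [-0.8, -0.4, 1.8], "rotation": [0.2, -0.2, 0.1]}]
```

Request:
apply_moves(
  moves=[
    {"translation":[-1,-0.5,2],"rotation":[0.2,-0.2,0]},
    {"translation":[0,0,0],"rotation":[0,0,0]},
    {"translation":[0,0,0],"rotation":[0,0,0]},
    {"translation":[0,0,0],"rotation":[0,0,0]},
    {"translation":[0,0,0],"rotation":[0,0,0]},
    {"translation":[0,0,0],"rotation":[0,0,0]},
  ],
  grip=1,
  newtons=60,
)

```text
time: 8.3
tcp_pos: [0.4436, 0.0395, 0.176]
eef_rot: [-3.065, -0.684, 0.001]
ft_force: [-0.8, 0.9, -0.0]
width: 0.0219
```

Request:
apply_moves(
  moves=[
    {"translation":[0,0,-15],"rotation":[0,0,0]},
    {"translation":[0,0,-40],"rotation":[0,0,0]},
    {"translation":[0,0,-40],"rotation":[0,0,0]},
    {"translation":[0,0,-20],"rotation":[0,0,0]},
    {"translation":[0,0,0],"rotation":[0,0,0]},
  ],
)

```text
time: 8.8
tcp_pos: [0.4424, 0.0392, 0.2913]
eef_rot: [-3.063, -0.684, 0.015]
ft_force: [0.7, 0.2, -4.1]
width: 0.0213
```

```bash
python3 -c "
from h import *
p,R,s=pose(); print(s['ft_force'],s['ft_torque'])
a=np.radians(-65-31.3); u=np.array([np.cos(a),np.sin(a)]); print('place grasp',np.array([.509,-.1179])+.0373*u)
plan([(*(np.array([.509,-.1179])+.0373*u),.16,-96.3)])
c=cap('scene'); cv2.imwrite('pics/s3.png',cv2.resize(c['img'][150:350,200:420],None,fx=3,fy=3,interpolation=cv2.INTER_CUBIC))
"
```

```text
[ 0.66166343  0.15252053 -4.05367363] [-0.14501482 -0.1083754   0.01173722]
place grasp [ 0.50490691 -0.15497474]
t 8.8 grasp [0.4408 0.0393 0.1363] phi -64.8 w 0.0213
5 [{"translation": [-5.3, 40.4, -4.9], "rotation": [-0.0, 0.1, 6.3]}, {"translation": [-0.8, 40.8, -4.9], "rotation": [-0.0, 0.1, 6.3]}, {"translation": [3.7, 40.6, -4.8], "rotation": [-0.0, 0.1, 6.3]}, {"translation": [8.2, 40.0, -4.8], "rotation": [-0.0, 0.1, 6.3]}, {"translation": [12.5, 38.8, -4.8], "rotation": [-0.0, 0.1, 6.3]}]
```

View pics/s3.png

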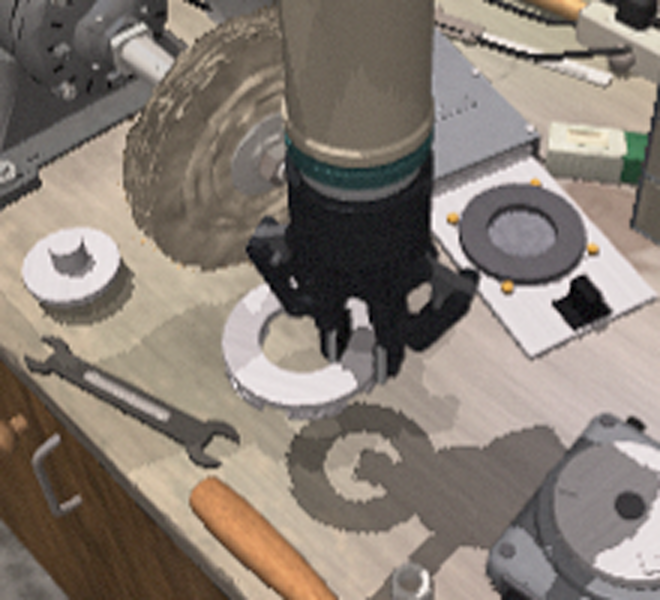

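The disc is held (crop (300,350)). Moving over the head with the −31.3° turn.

Request:
apply_moves(
  moves=[
    {"translation":[-5,40,-5],"rotation":[0,0.1,6.3]},
    {"translation":[-1,41,-5],"rotation":[0,0.1,6.3]},
    {"translation":[4,41,-5],"rotation":[0,0.1,6.3]},
    {"translation":[8,40,-5],"rotation":[0,0.1,6.3]},
    {"translation":[5,20,0],"rotation":[0,0,6]},
    {"translation":[0,0,0],"rotation":[0,0,0]},
    {"translation":[0,0,0],"rotation":[0,0,0]},
  ],
)

```text
time: 9.55
tcp_pos: [0.4931, -0.1412, 0.2935]
eef_rot: [-3.126, 0.193, 0.048]
ft_force: [-1.0, -0.5, -3.9]
width: 0.0215
```

```bash
cat >> h.py <<'E'
def meas(c,ctr,z,lo,hi,zt=.008,thr=150):
    "ring held/placed: annulus lo..hi around ctr near height z: plane by depth -> normal, then circle"
    q=cloud(c).reshape(-1,3); r=np.hypot(*(q[:,:2]-ctr).T)
    k=(r>lo)&(r<hi)&(abs(q[:,2]-z)<zt)&(c['img'].min(2).ravel()>thr); Q=q[k]
    A=np.c_[Q[:,:2]-ctr,np.ones(len(Q))]; s=np.linalg.lstsq(A,Q[:,2],rcond=None)[0]
    for _ in range(3): e=Q[:,2]-A@s; m=abs(e)<2.5*e.std(); s=np.linalg.lstsq(A[m],Q[m,2],rcond=None)[0]
    return len(Q),s,Q
E
python3 -c "
from h import *
np.set_printoptions(precision=4,suppress=True)
p,R,s=pose(); g=p+R.apply([0,0,.155]); y=R.as_matrix()[:,1]; 
ctr=g[:2]-.0373*y[:2]; zt=g[2]-.021+.016
print('expected centre',ctr,zt)
for n in('top','scene'):
    c=cap(n); k,sl,_=meas(c,ctr,zt,.0,.055); print(n,k,'slopes,z',sl)
    for t in(130,150): print(ring(c,ctr,sl[2],.062,t))
plan([(.5049,-.155,.105,-96.3)])"
```

```text
expected centre [ 0.493  -0.1025] 0.13360272940966952
top 532 slopes,z [-0.0273  0.0312  0.1336]
(array([ 0.4943, -0.0992]), np.float64(0.0515136037917156), np.float64(0.003825010215801342))
(array([ 0.4944, -0.1012]), np.float64(0.04883146108154951), np.float64(0.001816189836378134))
scene 933 slopes,z [-0.0352  0.0003  0.134 ]
(array([ 0.4894, -0.0925]), np.float64(0.051196265892983234), np.float64(0.003718973982116172))
(array([ 0.4909, -0.0931]), np.float64(0.049903381161247574), np.float64(0.0037761213579586457))
t 9.65 grasp [ 0.4884 -0.1387  0.1391] phi -97.0 w 0.0217
1 [{"translation": [14.6, 13.3, 33.4], "rotation": [-0.4, 1.8, -0.7]}]
```

Request:
apply_moves(
  moves=[
    {"translation":[8,7,8],"rotation":[-0.2,0.9,-0.4]},
    {"translation":[7,6,8],"rotation":[-0.2,0.9,-0.3]},
    {"translation":[0,0,6],"rotation":[0,0,0]},
    {"translation":[0,0,0],"rotation":[0,0,0]},
  ],
)

```text
time: 10.05
tcp_pos: [0.5042, -0.1499, 0.269]
eef_rot: [-3.134, 0.159, 0.006]
ft_force: [-0.7, -0.1, -4.5]
width: 0.0219
```

```bash
cat >> h.py <<'E'
def dring(c,ctr,z,rad=.05,zt=.006,thr=110):
    "outer edge of ring by bright & depth mask -> circle of known radius"
    from scipy.optimize import least_squares
    q=cloud(c); m=((abs(q[...,2]-z)<zt)&(np.hypot(q[...,0]-ctr[0],q[...,1]-ctr[1])<.062)&(c['img'].min(2)>thr)).astype(np.uint8)
    m=cv2.morphologyEx(m,cv2.MORPH_CLOSE,np.ones((3,3)))
    k=max(cv2.findContours(m,cv2.RETR_EXTERNAL,cv2.CHAIN_APPROX_NONE)[0],key=cv2.contourArea)[:,0]
    P=onz(c,k,z)[:,:2]; P=P[np.hypot(*(P-ctr).T)>.04]
    s=least_squares(lambda v:np.hypot(*(P-v[:2]).T)-v[2],[*ctr,rad],loss='soft_l1',f_scale=.0007).x
    return s.round(4),len(P)
def held(ctr,z):
    for n in('top','scene'):
        c=cap(n); k,sl,_=meas(c,ctr,z,.0,.055); print(n,k,'slopes,z',sl.round(4),dring(c,ctr,z),dring(c,ctr,z,thr=150))
E
python3 -c "
from h import *
p,R,s=pose(); g=p+R.apply([0,0,.155]); y=R.as_matrix()[:,1]; 
ctr=g[:2]-.0373*y[:2]; zt=g[2]-.021+.016
print('expected centre',ctr,zt); held(ctr,zt)
plan([(.5049,-.155,.095,-96.3)])"
```

```text
expected centre [ 0.50739791 -0.11219604] 0.10904625464733203
top 507 slopes,z [0.0003 0.0133 0.1091] (array([ 0.5081, -0.1115,  0.049 ]), 83) (array([ 0.5074, -0.1113,  0.0481]), 82)
scene 901 slopes,z [-0.016  -0.0005  0.1098] (array([ 0.5061, -0.1128,  0.0483]), 101) (array([ 0.5064, -0.1116,  0.0472]), 92)
t 10.15 grasp [ 0.5044 -0.1498  0.115 ] phi -95.8 w 0.0214
1 [{"translation": [0.8, 4.7, 20.0], "rotation": [-0.2, 0.1, 0.5]}]
```

Request:
apply_moves(
  moves=[
    {"translation":[0.5,2.5,6],"rotation":[-0.2,0.1,0.5]},
    {"translation":[0.5,2.5,6],"rotation":[0,0,0]},
    {"translation":[0,0,5],"rotation":[0,0,0]},
    {"translation":[0,0,0],"rotation":[0,0,0]},
    {"translation":[0,0,0],"rotation":[0,0,0]},
  ],
)

```text
time: 10.65
tcp_pos: [0.5049, -0.1549, 0.2524]
eef_rot: [3.136, -0.173, 0.001]
ft_force: [-0.5, 0.5, -2.5]
width: 0.0216
```

```bash
python3 -c "
from h import *
p,R,s=pose(); print(s['ft_force'],s['ft_torque'])
plan([(.5049,-.1552,.082,-96.3)])"
```

```text
[-0.5278992   0.5231584  -2.54703004] [-0.17900716  0.02853526  0.00511237]
t 10.65 grasp [ 0.5049 -0.1551  0.0974] phi -96.3 w 0.0216
1 [{"translation": [0.1, 0.3, 15.4], "rotation": [0.1, -0.0, -0.0]}]
```

Very well aligned. Lowering slowly.

Request:
apply_moves(
  moves=[
    {"translation":[0,0,4],"rotation":[0,0,0]},
    {"translation":[0,0,4],"rotation":[0,0,0]},
    {"translation":[0,0,2],"rotation":[0,0,0]},
    {"translation":[0,0,2],"rotation":[0,0,0]},
    {"translation":[0,0,2],"rotation":[0,0,0]},
    {"translation":[0,0,0],"rotation":[0,0,0]},
  ],
)

```text
time: 11.25
tcp_pos: [0.505, -0.1551, 0.2373]
eef_rot: [3.135, -0.173, 0.001]
ft_force: [-0.5, -0.2, -3.6]
width: 0.0215
```

```bash
python3 -c "
from h import *
p,R,s=pose(); print(s['ft_force'],s['ft_torque'])
plan([(.5049,-.1552,.081,-96.3)])"
```

```text
[-0.45533629 -0.24667996 -3.55562004] [-0.08633327  0.02954951  0.00901333]
t 11.25 grasp [ 0.5051 -0.1553  0.0823] phi -96.3 w 0.0215
1 [{"translation": [-0.1, 0.1, 1.3], "rotation": [0.1, -0.1, -0.0]}]
```

It is below the dog-top height with no contact force, so the grooves are over the dogs. Lowering the last bit.

Request:
apply_moves(
  moves=[
    {"translation":[0,0,1],"rotation":[0,0,0]},
    {"translation":[0,0,1],"rotation":[0,0,0]},
    {"translation":[0,0,0],"rotation":[0,0,0]},
  ],
)

```text
time: 11.55
tcp_pos: [0.5052, -0.1551, 0.2361]
eef_rot: [3.135, -0.173, 0.003]
ft_force: [0.1, -0.3, -3.7]
width: 0.0215
```

```bash
python3 -c "
from h import *
p,R,s=pose(); print(s['ft_force'],s['ft_torque'],p)
held(np.array([.509,-.118]),.0765)"
```

```text
[ 0.13056264 -0.28101446 -3.68705943] [-0.09257491  0.01304751 -0.02292436] [ 0.50519357 -0.15514463  0.23613723]
top 480 slopes,z [0.0051 0.004  0.0757] (array([ 0.5102, -0.1173,  0.0486]), 80) (array([ 0.51  , -0.1171,  0.0482]), 78)
scene 861 slopes,z [-0.0009  0.0091  0.0766] (array([ 0.5076, -0.1192,  0.0482]), 94) (array([ 0.5074, -0.1176,  0.0468]), 88)
```

Request:
apply_moves(
  moves=[
    {"translation":[0,0,0],"rotation":[0,0,0]},
    {"translation":[0,0,0],"rotation":[0,0,0]},
    {"translation":[0,0,0],"rotation":[0,0,0]},
    {"translation":[0,0,-20],"rotation":[0,0,0]},
    {"translation":[0,0,-40],"rotation":[0,0,0]},
    {"translation":[0,0,-40],"rotation":[0,0,0]},
    {"translation":[20,-30,-10],"rotation":[0,0,-8]},
    {"translation":[20,-40,0],"rotation":[0,0,-8]},
    {"translation":[0,-40,0],"rotation":[0,0,0]},
    {"translation":[0,0,0],"rotation":[0,0,0]},
  ],
  grip=0,
)

```text
time: 12.65
tcp_pos: [0.5429, -0.0458, 0.3532]
eef_rot: [3.127, 0.274, 0.016]
ft_force: [0.6, -0.7, -0.1]
width: 0.0428
```

```bash
python3 -c "
from h import *
import pickle
print('disc'); held(np.array([.509,-.118]),.0765)
plan([])
# lap & tray
c=cap('top'); pickle.dump(c,open('top2.pkl','wb')); s=cap('scene'); pickle.dump(s,open('scene2.pkl','wb'))
cv2.imwrite('pics/s4.png',np.vstack([np.hstack([cv2.resize(c['img'][130:230,300:450],None,fx=2.6,fy=2.6),cv2.resize(s['img'][150:250,300:450],None,fx=2.6,fy=2.6)]),np.hstack([cv2.resize(s['img'][270:370,340:490],None,fx=2.6,fy=2.6),cv2.resize(c['img'][190:290,340:490],None,fx=2.6,fy=2.6)])]))"
```

```text
disc
top 310 slopes,z [-0.0088  0.0053  0.0757] (array([ 0.509 , -0.1196,  0.0465]), 37) (array([ 0.5083, -0.1229,  0.0436]), 36)
scene 1066 slopes,z [0.0022 0.004  0.0765] (array([ 0.5094, -0.1193,  0.0489]), 152) (array([ 0.5091, -0.1244,  0.0437]), 80)
t 12.75 grasp [ 0.5457 -0.0496  0.1981] phi -80.1 w 0.0428
```

View pics/s4.png

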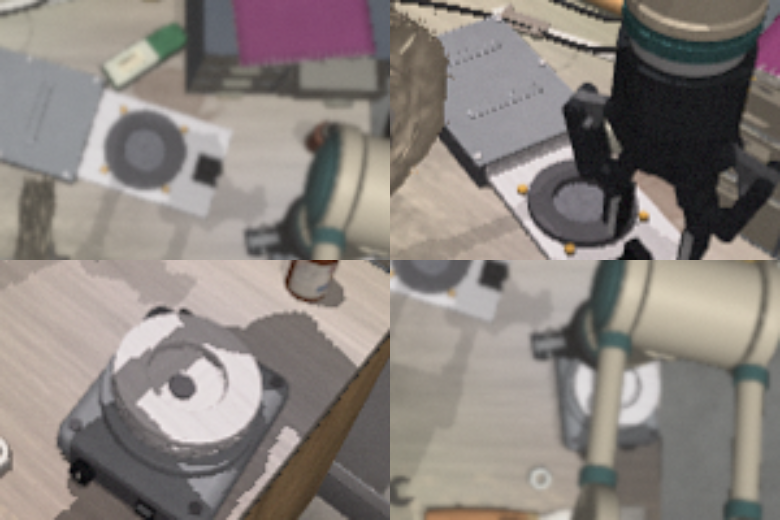

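The disc lies flat on the head with its top at 76 mm. Now I measure the lap.

```bash
python3 -c "
from h import *
import pickle
from scipy.optimize import least_squares
M=np.array([.6908,.1664]); ax=np.array([.282,.9594]); ay=np.array([-.9594,.282])
for n in('top2','scene1'):
    c=pickle.load(open(n+'.pkl','rb')); q=cloud(c); b=c['img'].astype(int)
    x0=np.array([.67,.096])
    r=np.hypot(q[...,0]-x0[0],q[...,1]-x0[1])
    ring=(r<.047)&(r>.03)&(abs(q[...,2]-.02)<.012); Q=q[ring]; A=np.c_[Q[:,:2]-x0,np.ones(len(Q))]; print(n,'plane',np.linalg.lstsq(A,Q[:,2],rcond=None)[0])
    g=b.mean(2); m=((g<115)&(r<.062)&(b.max(2)-b.min(2)<40)).astype(np.uint8)
    L=((q[...,:2]-M)@ax); m[(L<-.132)|(L>-.015)]=0
    m=cv2.morphologyEx(m,cv2.MORPH_OPEN,np.ones((3,3)))
    k=max(cv2.findContours(m,cv2.RETR_EXTERNAL,cv2.CHAIN_APPROX_NONE)[0],key=cv2.contourArea)[:,0]
    for z in(.020,.022):
        P=onz(c,k,z)[:,:2]; s=least_squares(lambda v:np.hypot(*(P-v[:2]).T)-v[2],[*x0,.05],loss='soft_l1',f_scale=.001).x
        d=s[:2]-M; print(z,s,'mouth frame',d@ax,d@ay)
"
```

```text
top2 plane [0.00486993 0.02542055 0.01955491]
0.02 [0.66916444 0.09576701 0.04587288] mouth frame -0.07386651305898291 0.000838651936197126
0.022 [0.66879489 0.09590845 0.0457983 ] mouth frame -0.07383503388607644 0.0012330817241988931
scene1 plane [0.01177409 0.03467655 0.01916659]
0.02 [0.66566187 0.09116493 0.0498295 ] mouth frame -0.07926947980206198 0.0029012311869721966
0.022 [0.6641394  0.09010529 0.04968215] mouth frame -0.08071543675281327 0.004063069690053453
```

```bash
python3 -c "
from h import *
plan([(.6333,.1063,.09,-16.4)])"
```

```text
t 12.85 grasp [ 0.5454 -0.051   0.1977] phi -80.2 w 0.043
8 [{"translation": [14.2, -17.5, 13.5], "rotation": [0.1, -0.0, -8.0]}, {"translation": [16.5, -15.3, 13.5], "rotation": [0.1, -0.0, -8.0]}, {"translation": [18.5, -12.8, 13.5], "rotation": [0.1, -0.0, -8.0]}, {"translation": [20.1, -10.1, 13.5], "rotation": [0.1, -0.0, -8.0]}, {"translation": [21.3, -7.2, 13.5], "rotation": [0.1, -0.0, -8.0]}, {"translation": [22.1, -4.2, 13.5], "rotation": [0.1, -0.0, -8.0]}, {"translation": [22.5, -1.0, 13.5], "rotation": [0.1, -0.0, -8.0]}, {"translation": [22.4, 2.1, 13.5], "rotation": [0.1, -0.0, -8.0]}]
```

Request:
apply_moves(
  moves=[
    {"translation":[14,-18,12],"rotation":[0.1,0,-8]},
    {"translation":[17,-15,12],"rotation":[0.1,0,-8]},
    {"translation":[19,-13,12],"rotation":[0.1,0,-8]},
    {"translation":[20,-10,12],"rotation":[0.1,0,-8]},
    {"translation":[21,-7,12],"rotation":[0.1,0,-8]},
    {"translation":[22,-4,12],"rotation":[0.1,0,-8]},
    {"translation":[23,-1,12],"rotation":[0.1,0,-8]},
    {"translation":[15,1,0],"rotation":[0,0,-6]},
    {"translation":[0,0,0],"rotation":[0,0,0]},
  ],
)

```text
time: 13.75
tcp_pos: [0.6336, 0.0923, 0.2636]
eef_rot: [2.521, 1.871, 0.002]
ft_force: [-0.4, -1.4, -0.3]
width: 0.0428
```

```bash
python3 -c "
from h import *
plan([(.6333,.1063,.055,-16.4)])"
```

```text
t 13.75 grasp [0.634  0.0921 0.1086] phi -16.8 w 0.0428
2 [{"translation": [6.7, -2.2, 26.8], "rotation": [0.1, 0.0, -0.2]}, {"translation": [6.7, -2.2, 26.8], "rotation": [0.1, 0.0, -0.2]}]
```

Request:
apply_moves(
  moves=[
    {"translation":[7,-2,10],"rotation":[0.1,0,0.2]},
    {"translation":[6,-2,20],"rotation":[0.1,0,0.2]},
    {"translation":[0,0,16],"rotation":[0,0,0]},
    {"translation":[0,0,6],"rotation":[0,0,0]},
    {"translation":[0,0,0],"rotation":[0,0,0]},
  ],
)

```text
time: 14.25
tcp_pos: [0.6329, 0.101, 0.2085]
eef_rot: [-2.544, -1.842, 0.006]
ft_force: [0.1, 1.2, -0.0]
width: 0.0425
```

```bash
python3 -c "
from h import *
plan([(.6333,.1063,.032,-16.4)])"
```

```text
t 14.25 grasp [0.6324 0.1007 0.0535] phi -18.2 w 0.0425
1 [{"translation": [5.2, -1.2, 21.5], "rotation": [-0.1, 0.2, -1.8]}]
```

Request:
apply_moves(
  moves=[
    {"translation":[3,-1,5],"rotation":[0,0.1,-1]},
    {"translation":[2,0,6],"rotation":[0,0.1,-0.8]},
    {"translation":[0,0,6],"rotation":[0,0,0]},
    {"translation":[0,0,3],"rotation":[0,0,0]},
    {"translation":[0,0,0],"rotation":[0,0,0]},
  ],
)

```text
time: 14.75
tcp_pos: [0.634, 0.1054, 0.1889]
eef_rot: [-2.515, -1.881, -0.004]
ft_force: [-0.1, -0.4, 0.2]
width: 0.0425
```

```bash
python3 -c "
from h import *
plan([(.6333,.1063,.0295,-16.4)])
c=cap('scene'); cv2.imwrite('pics/s5.png',cv2.resize(c['img'][150:250,290:440],None,fx=4,fy=4,interpolation=cv2.INTER_CUBIC))"
```

```text
t 14.75 grasp [0.6342 0.1057 0.0339] phi -16.4 w 0.0425
1 [{"translation": [0.6, -0.9, 4.4], "rotation": [0.0, -0.1, -0.0]}]
```

View pics/s5.png

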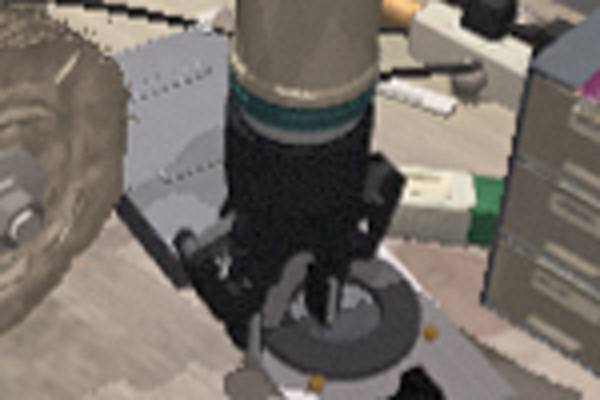

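The inner finger is in the bore and the outer finger is just outside the rim. Lowering 4 mm and gripping.

Request:
apply_moves(
  moves=[
    {"translation":[0.5,-1,3],"rotation":[0,0,0]},
    {"translation":[0,0,2],"rotation":[0,0,0]},
    {"translation":[0,0,0],"rotation":[0,0,0]},
    {"translation":[0,0,0],"rotation":[0,0,0]},
  ],
)

```text
time: 15.2
tcp_pos: [0.6334, 0.1064, 0.1843]
eef_rot: [2.515, 1.882, 0.005]
ft_force: [0.1, 1.0, -0.8]
width: 0.0426
```

Request:
apply_moves(
  moves=[
    {"translation":[0,0,0],"rotation":[0,0,0]},
    {"translation":[0,0,0],"rotation":[0,0,0]},
    {"translation":[0,0,0],"rotation":[0,0,0]},
    {"translation":[0,0,0],"rotation":[0,0,0]},
    {"translation":[0,0,0],"rotation":[0,0,0]},
  ],
  grip=1,
  newtons=60,
)

```text
time: 15.7
tcp_pos: [0.6333, 0.1065, 0.1848]
eef_rot: [-2.516, -1.882, -0.006]
ft_force: [-1.0, -0.2, 0.6]
width: 0.0208
```

Request:
apply_moves(
  moves=[
    {"translation":[0,0,-5],"rotation":[0,0,0]},
    {"translation":[0,0,-8],"rotation":[0,0,0]},
    {"translation":[0,0,-20],"rotation":[0,0,0]},
    {"translation":[0,0,-40],"rotation":[0,0,0]},
    {"translation":[0,0,-40],"rotation":[0,0,0]},
    {"translation":[0,0,-10],"rotation":[0,0,0]},
    {"translation":[0,0,0],"rotation":[0,0,0]},
  ],
)

```text
time: 16.4
tcp_pos: [0.6313, 0.1059, 0.3094]
eef_rot: [-2.511, -1.878, 0.009]
ft_force: [0.5, 0.2, -3.7]
width: 0.0205
```

```bash
python3 -c "
from h import *
p,R,s=pose(); print(s['ft_force'],s['ft_torque'])
u=np.array([-.9594,.282]); print(np.array([.509,-.118])+.0373*u)
plan([(*(np.array([.509,-.118])+.0373*u),.15,-16.4)])"
```

```text
[ 0.45069186  0.16382376 -3.681185  ] [0.05835733 0.0651184  0.01055401]
[ 0.47321438 -0.1074814 ]
t 16.4 grasp [0.63   0.1061 0.1544] phi -16.4 w 0.0205
6 [{"translation": [-41.6, -15.2, 0.9], "rotation": [-0.1, 0.0, -0.0]}, {"translation": [-41.6, -15.2, 0.9], "rotation": [-0.1, 0.0, -0.0]}, {"translation": [-41.6, -15.2, 0.8], "rotation": [-0.1, 0.0, -0.0]}, {"translation": [-41.6, -15.2, 0.8], "rotation": [-0.1, 0.0, -0.0]}, {"translation": [-41.6, -15.2, 0.8], "rotation": [-0.1, 0.0, -0.0]}, {"translation": [-41.6, -15.2, 0.8], "rotation": [-0.1, 0.0, -0.0]}]
```

Request:
apply_moves(
  moves=[
    {"translation":[-35,-13,0],"rotation":[0,0,0]},
    {"translation":[-42,-15,0],"rotation":[0,0,0]},
    {"translation":[-42,-15,0],"rotation":[0,0,0]},
    {"translation":[-42,-15,0],"rotation":[0,0,0]},
    {"translation":[-42,-15,0],"rotation":[0,0,0]},
    {"translation":[-25,-8,0],"rotation":[0,0,0]},
    {"translation":[0,0,0],"rotation":[0,0,0]},
    {"translation":[0,0,0],"rotation":[0,0,0]},
  ],
)

```text
time: 17.2
tcp_pos: [0.479, -0.0941, 0.2958]
eef_rot: [-2.494, -1.87, 0.032]
ft_force: [0.9, -0.7, -3.4]
width: 0.0204
```

```bash
python3 -c "
from h import *
plan([(.4732,-.1075,.125,-16.4)])"
```

```text
t 17.2 grasp [ 0.4742 -0.0929  0.1409] phi -16.3 w 0.0204
1 [{"translation": [-14.5, -1.3, 15.9], "rotation": [-1.8, 0.1, 0.1]}]
```

Request:
apply_moves(
  moves=[
    {"translation":[-8,-1,5],"rotation":[-1,0,0]},
    {"translation":[-6,0,5],"rotation":[-0.8,0,0]},
    {"translation":[0,0,4],"rotation":[0,0,0]},
    {"translation":[0,0,0],"rotation":[0,0,0]},
    {"translation":[0,0,0],"rotation":[0,0,0]},
  ],
)

```text
time: 17.7
tcp_pos: [0.4749, -0.1046, 0.2779]
eef_rot: [-2.507, -1.886, 0.003]
ft_force: [0.2, -0.1, -2.6]
width: 0.0202
```

```bash
cat >> h.py <<'E'
def dark(c,ctr,z,rmax=.056,zt=.006):
    "held/placed dark ring: circle from mask by height+darkness"
    from scipy.optimize import least_squares
    q=cloud(c); b=c['img'].astype(int)
    r=np.hypot(q[...,0]-ctr[0],q[...,1]-ctr[1])
    k=(abs(q[...,2]-z)<zt)&(r<rmax)&(b.mean(2)<125)&(b.max(2)-b.min(2)<40); Q=q[k]
    A=np.c_[Q[:,:2]-ctr,np.ones(len(Q))]; s=np.linalg.lstsq(A,Q[:,2],rcond=None)[0]
    m=cv2.morphologyEx(k.astype(np.uint8),cv2.MORPH_CLOSE,np.ones((3,3)))
    kk=max(cv2.findContours(m,cv2.RETR_EXTERNAL,cv2.CHAIN_APPROX_NONE)[0],key=cv2.contourArea)[:,0]
    P=onz(c,kk,z)[:,:2]; P=P[np.hypot(*(P-ctr).T)>.04]
    f=least_squares(lambda v:np.hypot(*(P-v[:2]).T)-v[2],[*ctr,.05],loss='soft_l1',f_scale=.0007).x
    return len(Q),s.round(4),f.round(4),len(P)
E
python3 -c "
from h import *
p,R,s=pose(); g=p+R.apply([0,0,.155]); y=R.as_matrix()[:,1]; 
ctr=g[:2]+.0373*y[:2]; zt=g[2]-.0295+.0195
print('expected centre',ctr,zt); c=cap('top'); print(dark(c,ctr,zt)); s=cap('scene'); print(dark(s,ctr,zt))
cv2.imwrite('pics/s6.png',np.hstack([cv2.resize(c['img'][190:290,350:460],None,fx=3.5,fy=3.5),cv2.resize(s['img'][240:340,350:460],None,fx=3.5,fy=3.5)]))
plan([(.4732,-.1075,.100,-16.4)])"
```

```text
expected centre [ 0.5101473  -0.11461998] 0.11292783655006623
(326, array([-0.0163,  0.0205,  0.112 ]), array([ 0.5111, -0.1138,  0.0484]), 66)
(996, array([-0.0015,  0.0471,  0.1127]), array([ 0.5081, -0.1153,  0.0491]), 100)
t 17.8 grasp [ 0.4743 -0.1044  0.1231] phi -16.1 w 0.0204
1 [{"translation": [-3.2, -0.8, 23.1], "rotation": [-0.2, -0.0, 0.3]}]
```

View pics/s6.png

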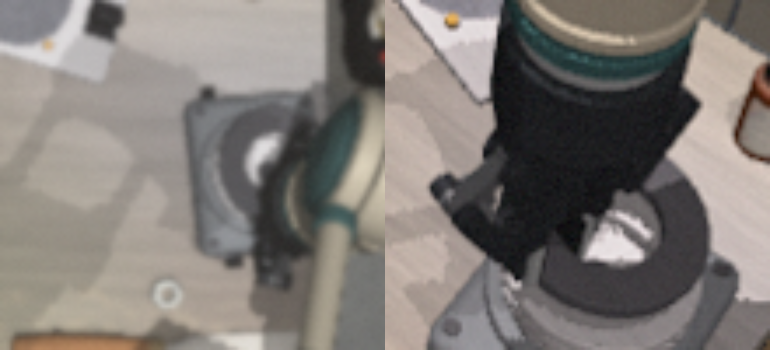

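Expected and measured centres agree within about 1 mm. Lowering onto the disc.

Request:
apply_moves(
  moves=[
    {"translation":[-2,-0.5,5],"rotation":[-0.2,0,0.3]},
    {"translation":[-2,0,5],"rotation":[0,0,0]},
    {"translation":[0,0,5],"rotation":[0,0,0]},
    {"translation":[0,0,4],"rotation":[0,0,0]},
    {"translation":[0,0,0],"rotation":[0,0,0]},
  ],
)

```text
time: 18.3
tcp_pos: [0.4735, -0.1084, 0.2579]
eef_rot: [2.515, 1.882, 0.001]
ft_force: [0.5, 0.4, -2.3]
width: 0.0206
```

```bash
python3 -c "
from h import *
print(pose()[2]['ft_force'])
plan([(.4735,-.1078,.097,-16.4)])"
```

```text
[ 0.50185376  0.43198723 -2.26502737]
t 18.3 grasp [ 0.4736 -0.1083  0.1029] phi -16.4 w 0.0206
1 [{"translation": [0.6, -0.2, 5.9], "rotation": [0.0, -0.0, 0.0]}]
```

Request:
apply_moves(
  moves=[
    {"translation":[0.5,0,2],"rotation":[0,0,0]},
    {"translation":[0,0,2],"rotation":[0,0,0]},
    {"translation":[0,0,2],"rotation":[0,0,0]},
    {"translation":[0,0,1],"rotation":[0,0,0]},
    {"translation":[0,0,0],"rotation":[0,0,0]},
  ],
)

```text
time: 18.8
tcp_pos: [0.4738, -0.1078, 0.2518]
eef_rot: [2.515, 1.882, 0.002]
ft_force: [-1.5, 0.5, 1.0]
width: 0.0205
```

```bash
python3 -c "
from h import *
print(pose()[2]['ft_force'])
plan([(.4735,-.1078,.096,-16.4)])"
```

```text
[-1.48548559  0.45569968  0.97470703]
t 18.8 grasp [ 0.474  -0.1078  0.0968] phi -16.4 w 0.0205
1 [{"translation": [-0.1, -0.3, 0.8], "rotation": [0.1, -0.0, 0.0]}]
```

Contact has taken the weight. Releasing and rising.

Request:
apply_moves(
  moves=[
    {"translation":[0,0,0],"rotation":[0,0,0]},
    {"translation":[0,0,0],"rotation":[0,0,0]},
    {"translation":[0,0,0],"rotation":[0,0,0]},
    {"translation":[0,0,-15],"rotation":[0,0,0]},
    {"translation":[0,0,-40],"rotation":[0,0,0]},
    {"translation":[0,0,-40],"rotation":[0,0,0]},
    {"translation":[20,-20,-10],"rotation":[0,0,0]},
    {"translation":[45,0,0],"rotation":[0,0,0]},
    {"translation":[45,0,0],"rotation":[0,0,0]},
    {"translation":[45,0,0],"rotation":[0,0,0]},
    {"translation":[20,0,0],"rotation":[0,0,0]},
    {"translation":[0,0,0],"rotation":[0,0,0]},
  ],
  grip=0,
)

```text
time: 20.0
tcp_pos: [0.5081, 0.0695, 0.3635]
eef_rot: [2.511, 1.869, 0.018]
ft_force: [0.0, -0.7, 0.3]
width: 0.0429
```

```bash
python3 -c "
from h import *
x=np.array([.509,-.118]); c=cap('top'); print(dark(c,x,.086)); s=cap('scene'); print(dark(s,x,.086))
# bore as white/other hole: disc/lap bore edges
for n,c in(('T',c),('S',s)):
    m=cloud(c); print(n,'knob',ring(c,[.401,.306],.052,.016,160),'flange',ring(c,[.401,.306],.028,.042,165))
cv2.imwrite('pics/s7.png',np.hstack([cv2.resize(c['img'][190:290,350:460],None,fx=3.5,fy=3.5),cv2.resize(s['img'][270:370,350:460],None,fx=3.5,fy=3.5)]))
plan([(.401,.306,.12,-16)])"
```

```text
(311, array([-0.0001,  0.0142,  0.0859]), array([ 0.5102, -0.1184,  0.0481]), 53)
(1669, array([0.007 , 0.0032, 0.0862]), array([ 0.5091, -0.1195,  0.0492]), 155)
T knob (array([0.40101522, 0.30581581]), np.float64(0.014600320290295043), np.float64(0.0007500585345549103)) flange (array([0.39880453, 0.3129122 ]), np.float64(0.0351942245983125), np.float64(0.0008096529828391365))
S knob (array([0.40114304, 0.30628793]), np.float64(0.014265986641382622), np.float64(0.0009802661192021083)) flange (array([0.39933982, 0.31270012]), np.float64(0.035366802145501024), np.float64(0.0007488850743142126))
t 20.1 grasp [0.5096 0.0669 0.2083] phi -16.8 w 0.0424
7 [{"translation": [28.2, -24.6, 12.3], "rotation": [0.1, -0.0, -0.1]}, {"translation": [28.3, -24.5, 12.3], "rotation": [0.1, -0.0, -0.1]}, {"translation": [28.3, -24.4, 12.4], "rotation": [0.1, -0.0, -0.1]}, {"translation": [28.4, -24.3, 12.4], "rotation": [0.1, -0.0, -0.1]}, {"translation": [28.4, -24.3, 12.5], "rotation": [0.1, -0.0, -0.1]}, {"translation": [28.5, -24.2, 12.5], "rotation": [0.1, -0.0, -0.1]}, {"translation": [28.5, -24.1, 12.6], "rotation": [0.1, -0.0, -0.1]}]
```

View pics/s7.png

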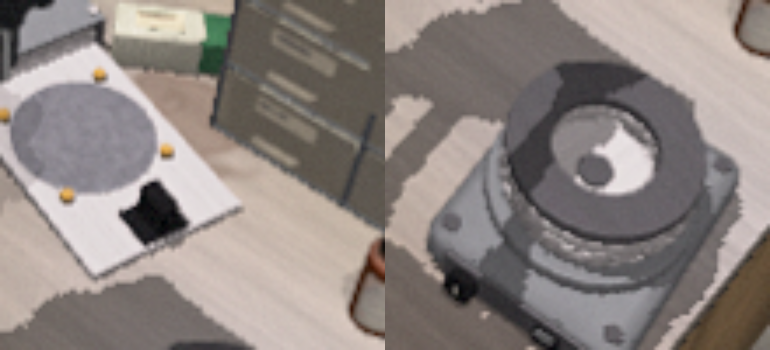

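Lap lies flat on the disc (top at 86 mm), centred near (0.5093, −0.119). Now the knob, located from depth points.

```bash
python3 -c "
from h import *
for n in('top','scene'):
    c=cap(n); q=cloud(c).reshape(-1,3); k=(np.hypot(q[:,0]-.4,q[:,1]-.312)<.045)
    Q=q[k&(q[:,2]>.045)&(q[:,2]<.06)]; print(n,len(Q),Q.mean(0),Q.min(0),Q.max(0)); 
    print(cv2.minEnclosingCircle((Q[:,:2]*1000).astype(np.float32)))
    k2=k&(abs(q[:,2]-.028)<.004)&(c['img'].min(2).ravel()>150); Q=q[k2]; print(' flange',cv2.minEnclosingCircle((Q[:,:2]*1000).astype(np.float32)))
plan([(.4,.3125,.12,-16)])"
```

```text
top 59 [0.39872385 0.31440277 0.05214316] [0.38604793 0.30359325 0.04547253] [0.41031016 0.32546035 0.05680892]
((398.90496826171875, 314.0924072265625), 12.915726661682129)
 flange ((398.7701721191406, 314.7312316894531), 37.170127868652344)
scene 99 [0.39755013 0.31048716 0.05071178] [0.38526482 0.29875407 0.04565554] [0.41154014 0.32621979 0.05441545]
((398.0654296875, 312.5674133300781), 14.151347160339355)
 flange ((398.9668273925781, 312.2101135253906), 37.70334243774414)
t 20.2 grasp [0.5093 0.0658 0.2082] phi -16.9 w 0.0427
7 [{"translation": [29.2, -25.1, 12.3], "rotation": [0.1, -0.0, -0.1]}, {"translation": [29.2, -25.0, 12.3], "rotation": [0.1, -0.0, -0.1]}, {"translation": [29.3, -24.9, 12.4], "rotation": [0.1, -0.0, -0.1]}, {"translation": [29.4, -24.8, 12.4], "rotation": [0.1, -0.0, -0.1]}, {"translation": [29.4, -24.7, 12.5], "rotation": [0.1, -0.0, -0.1]}, {"translation": [29.5, -24.6, 12.5], "rotation": [0.1, -0.0, -0.1]}, {"translation": [29.5, -24.5, 12.6], "rotation": [0.1, -0.0, -0.1]}]
```

```bash
python3 -c "
from h import *
plan([(.34,.16,.20,-16),(.37,.29,.16,-16),(.3988,.3133,.10,-16)])"
```

```text
t 20.2 grasp [0.5093 0.0658 0.2082] phi -16.9 w 0.0427
5 [{"translation": [8.2, -37.5, 1.1], "rotation": [0.2, -0.0, -0.2]}, {"translation": [8.3, -37.4, 1.2], "rotation": [0.2, -0.0, -0.2]}, {"translation": [8.4, -37.4, 1.3], "rotation": [0.2, -0.0, -0.2]}, {"translation": [8.5, -37.4, 1.4], "rotation": [0.2, -0.0, -0.2]}, {"translation": [8.7, -37.3, 1.5], "rotation": [0.2, -0.0, -0.2]}]
4 [{"translation": [33.3, -1.7, 10.0], "rotation": [0.0, 0.0, 0.0]}, {"translation": [33.3, -1.7, 10.0], "rotation": [0.0, 0.0, 0.0]}, {"translation": [33.3, -1.7, 10.0], "rotation": [0.0, 0.0, 0.0]}, {"translation": [33.3, -1.7, 10.0], "rotation": [0.0, 0.0, 0.0]}]
2 [{"translation": [15.2, 10.6, 30.0], "rotation": [0.0, 0.0, 0.0]}, {"translation": [15.2, 10.6, 30.0], "rotation": [0.0, 0.0, 0.0]}]
```

Request:
apply_moves(
  moves=[
    {"translation":[8,-38,0],"rotation":[0.2,0,-0.2]},
    {"translation":[8,-37,0],"rotation":[0.2,0,-0.2]},
    {"translation":[8,-37,0],"rotation":[0.2,0,-0.2]},
    {"translation":[8,-37,0],"rotation":[0.2,0,-0.2]},
    {"translation":[9,-37,0],"rotation":[0,0,0]},
    {"translation":[33,-5,5],"rotation":[0,0,0]},
    {"translation":[33,-2,5],"rotation":[0,0,0]},
    {"translation":[33,-2,5],"rotation":[0,0,0]},
    {"translation":[33,-2,5],"rotation":[0,0,0]},
    {"translation":[0,0,0],"rotation":[0,0,0]},
    {"translation":[0,0,0],"rotation":[0,0,0]},
  ],
  grip=-0.3,
)

```text
time: 21.3
tcp_pos: [0.3647, 0.2811, 0.34]
eef_rot: [2.531, 1.852, -0.0]
ft_force: [-0.4, -0.1, -0.2]
width: 0.0554
```

```bash
python3 -c "
from h import *
plan([(.3988,.3133,.10,-16)])"
```

```text
t 21.3 grasp [0.3652 0.2803 0.185 ] phi -17.6 w 0.0554
3 [{"translation": [13.8, 7.4, 28.3], "rotation": [0.1, 0.1, -0.5]}, {"translation": [13.7, 7.6, 28.3], "rotation": [0.1, 0.1, -0.5]}, {"translation": [13.6, 7.8, 28.3], "rotation": [0.1, 0.1, -0.5]}]
```

Request:
apply_moves(
  moves=[
    {"translation":[13,7,20],"rotation":[0.1,0.1,-0.5]},
    {"translation":[13,7,28],"rotation":[0.1,0.1,-0.5]},
    {"translation":[12,7,20],"rotation":[0,0,0]},
    {"translation":[0,0,10],"rotation":[0,0,0]},
    {"translation":[0,0,0],"rotation":[0,0,0]},
    {"translation":[0,0,0],"rotation":[0,0,0]},
  ],
)

```text
time: 21.9
tcp_pos: [0.3978, 0.3032, 0.2622]
eef_rot: [2.525, 1.864, 0.001]
ft_force: [0.2, 0.4, 1.0]
width: 0.0555
```

```bash
python3 -c "
from h import *
plan([(.3988,.3133,.06,-16)])"
```

```text
t 21.9 grasp [0.3982 0.3028 0.1072] phi -17.1 w 0.0555
2 [{"translation": [5.0, -1.1, 23.6], "rotation": [0.1, 0.0, -0.6]}, {"translation": [5.0, -1.0, 23.6], "rotation": [0.1, 0.0, -0.6]}]
```

Request:
apply_moves(
  moves=[
    {"translation":[5,-1,10],"rotation":[0.1,0,-0.6]},
    {"translation":[5,-1,14],"rotation":[0.1,0,-0.6]},
    {"translation":[0,0,10],"rotation":[0,0,0]},
    {"translation":[0,0,5],"rotation":[0,0,0]},
    {"translation":[0,0,0],"rotation":[0,0,0]},
  ],
)

```text
time: 22.4
tcp_pos: [0.3985, 0.3127, 0.2244]
eef_rot: [2.506, 1.892, 0.007]
ft_force: [-0.3, 0.6, 0.6]
width: 0.0554
```

```bash
python3 -c "
from h import *
plan([(.3988,.3133,.0485,-16)])"
```

```text
t 22.4 grasp [0.3992 0.3129 0.0694] phi -15.9 w 0.0554
1 [{"translation": [0.6, 0.0, 20.9], "rotation": [0.2, -0.1, 0.1]}]
```

Request:
apply_moves(
  moves=[
    {"translation":[0.5,0,6],"rotation":[0.2,0,0]},
    {"translation":[0,0,6],"rotation":[0,0,0]},
    {"translation":[0,0,5],"rotation":[0,0,0]},
    {"translation":[0,0,3],"rotation":[0,0,0]},
    {"translation":[0,0,0],"rotation":[0,0,0]},
    {"translation":[0,0,0],"rotation":[0,0,0]},
  ],
)

```text
time: 23.0
tcp_pos: [0.3989, 0.3133, 0.2034]
eef_rot: [-2.506, -1.892, -0.005]
ft_force: [-0.6, -0.3, -0.3]
width: 0.0551
```

```bash
python3 -c "
from h import *
plan([(.3988,.3133,.0485,-16)])"
```

```text
t 23.0 grasp [0.3992 0.3138 0.0484] phi -15.9 w 0.0551
1 [{"translation": [-0.0, -0.1, -0.1], "rotation": [0.0, -0.2, 0.1]}]
```

Request:
apply_moves(
  moves=[
    {"translation":[0,0,0],"rotation":[0,0,0]},
    {"translation":[0,0,0],"rotation":[0,0,0]},
    {"translation":[0,0,0],"rotation":[0,0,0]},
    {"translation":[0,0,0],"rotation":[0,0,0]},
    {"translation":[0,0,0],"rotation":[0,0,0]},
    {"translation":[0,0,0],"rotation":[0,0,0]},
  ],
  grip=1,
  newtons=60,
)

```text
time: 23.6
tcp_pos: [0.3988, 0.3134, 0.2039]
eef_rot: [-2.506, -1.892, -0.006]
ft_force: [0.0, 0.4, 0.1]
width: 0.0233
```

Request:
apply_moves(
  moves=[
    {"translation":[0,0,-15],"rotation":[0,0,0]},
    {"translation":[-5,-5,-40],"rotation":[0,0,0]},
    {"translation":[-10,-10,-40],"rotation":[0,0,0]},
    {"translation":[-15,-15,-40],"rotation":[0,0,0]},
    {"translation":[-35,-5,-10],"rotation":[0,0,0]},
    {"translation":[-40,0,0],"rotation":[0,0,0]},
    {"translation":[-40,0,0],"rotation":[0,0,0]},
    {"translation":[-10,0,0],"rotation":[0,0,0]},
    {"translation":[0,0,0],"rotation":[0,0,0]},
  ],
)

```text
time: 24.5
tcp_pos: [0.3192, 0.1694, 0.3512]
eef_rot: [2.504, 1.896, -0.001]
ft_force: [0.8, -0.4, -3.0]
width: 0.0236
```

```bash
python3 -c "
from h import *
s=pose()[2]; print(s['ft_force'],s['ft_torque'])
plan([(.5093,-.119,.19,-16)])"
```

```text
[ 0.75546937 -0.38766181 -3.00945368] [ 0.078997   -0.03247541 -0.05463543]
t 24.5 grasp [0.3191 0.1693 0.1962] phi -15.8 w 0.0236
8 [{"translation": [-28.2, 32.7, 0.8], "rotation": [0.0, 0.0, 0.0]}, {"translation": [-28.2, 32.7, 0.8], "rotation": [0.0, 0.0, 0.0]}, {"translation": [-28.2, 32.7, 0.8], "rotation": [0.0, 0.0, 0.0]}, {"translation": [-28.2, 32.7, 0.8], "rotation": [0.0, 0.0, 0.0]}, {"translation": [-28.2, 32.7, 0.8], "rotation": [0.0, 0.0, 0.0]}, {"translation": [-28.2, 32.7, 0.8], "rotation": [0.0, 0.0, 0.0]}, {"translation": [-28.1, 32.8, 0.8], "rotation": [0.0, 0.0, 0.0]}, {"translation": [-28.1, 32.8, 0.8], "rotation": [0.0, 0.0, 0.0]}]
```

Request:
apply_moves(
  moves=[
    {"translation":[-20,24,0],"rotation":[0,0,0]},
    {"translation":[-28,33,0],"rotation":[0,0,0]},
    {"translation":[-28,33,0],"rotation":[0,0,0]},
    {"translation":[-28,33,0],"rotation":[0,0,0]},
    {"translation":[-28,33,0],"rotation":[0,0,0]},
    {"translation":[-28,33,0],"rotation":[0,0,0]},
    {"translation":[-28,33,0],"rotation":[0,0,0]},
    {"translation":[-20,23,0],"rotation":[0,0,0]},
    {"translation":[0,0,0],"rotation":[0,0,0]},
    {"translation":[0,0,0],"rotation":[0,0,0]},
  ],
)

```text
time: 25.5
tcp_pos: [0.5152, -0.1023, 0.3447]
eef_rot: [-2.496, -1.9, -0.013]
ft_force: [-0.9, 0.8, -3.3]
width: 0.0233
```

```bash
python3 -c "
from h import *
plan([(.5093,-.119,.165,-16)])"
```

```text
t 25.5 grasp [ 0.5158 -0.1009  0.1897] phi -15.5 w 0.0233
1 [{"translation": [-17.9, -1.3, 24.5], "rotation": [0.1, -0.6, 0.5]}]
```

Request:
apply_moves(
  moves=[
    {"translation":[-9,-1,8],"rotation":[0.1,-0.6,0.5]},
    {"translation":[-8,0,8],"rotation":[0,0,0]},
    {"translation":[0,0,8],"rotation":[0,0,0]},
    {"translation":[0,0,0],"rotation":[0,0,0]},
    {"translation":[0,0,0],"rotation":[0,0,0]},
  ],
)

```text
time: 26.0
tcp_pos: [0.5079, -0.1157, 0.3168]
eef_rot: [-2.502, -1.893, 0.005]
ft_force: [-1.1, 0.4, -1.9]
width: 0.0229
```

```bash
python3 -c "
from h import *
p,R,s=pose(); g=p+R.apply([0,0,.155]); z=g[2]-.0485+.028; print('flange top z',z)
from scipy.optimize import least_squares
for n in('top','scene'):
    c=cap(n); q=cloud(c); b=c['img'].astype(int)
    k=(abs(q[...,2]-z)<.007)&(np.hypot(q[...,0]-g[0],q[...,1]-g[1])<.045)&(b.min(2)>120); Q=q[k]
    A=np.c_[Q[:,:2]-g[:2],np.ones(len(Q))]; s=np.linalg.lstsq(A,Q[:,2],rcond=None)[0]
    kk=max(cv2.findContours(cv2.morphologyEx(k.astype(np.uint8),cv2.MORPH_CLOSE,np.ones((3,3))),cv2.RETR_EXTERNAL,cv2.CHAIN_APPROX_NONE)[0],key=cv2.contourArea)[:,0]
    P=onz(c,kk,z)[:,:2]; P=P[np.hypot(*(P-g[:2]).T)>.03]
    f=least_squares(lambda v:np.hypot(*(P-v[:2]).T)-.0365,[*g[:2]],loss='soft_l1',f_scale=.0007).x
    print(n,len(Q),s.round(4),'flange',f.round(4),len(P))
    print('  lap',dark(c,np.array([.509,-.118]),.086))
plan([(.5093,-.119,.145,-16)])"
```

```text
flange top z 0.14132869979405022
top 203 [-0.0063  0.0215  0.1404] flange [ 0.507  -0.1154] 36
  lap (296, array([ 0.0042, -0.0094,  0.086 ]), array([ 0.5106, -0.1171,  0.0484]), 67)
scene 680 [-0.0194 -0.0125  0.1415] flange [ 0.5072 -0.1159] 89
  lap (1116, array([0.0157, 0.0088, 0.0865]), array([ 0.5077, -0.12  ,  0.0484]), 117)
t 26.1 grasp [ 0.5073 -0.1156  0.1621] phi -15.8 w 0.0233
1 [{"translation": [-2.8, 2.2, 17.1], "rotation": [-0.3, 0.0, 0.2]}]
```

Request:
apply_moves(
  moves=[
    {"translation":[-1.5,1,4],"rotation":[-0.3,0,0.2]},
    {"translation":[-1.5,1,5],"rotation":[0,0,0]},
    {"translation":[0,0,4],"rotation":[0,0,0]},
    {"translation":[0,0,2],"rotation":[0,0,0]},
    {"translation":[0,0,0],"rotation":[0,0,0]},
  ],
)

```text
time: 26.6
tcp_pos: [0.5095, -0.1193, 0.3018]
eef_rot: [2.506, 1.89, 0.002]
ft_force: [-1.0, 0.2, -3.5]
width: 0.0229
```

```bash
python3 -c "
from h import *
print(pose()[2]['ft_force'])
plan([(.5094,-.1189,.115,-16)])"
```

```text
[-0.98052417  0.15903895 -3.54831364]
t 26.6 grasp [ 0.5099 -0.1195  0.1468] phi -16.0 w 0.0229
1 [{"translation": [0.4, -0.3, 31.8], "rotation": [0.2, 0.0, 0.0]}]
```

Request:
apply_moves(
  moves=[
    {"translation":[0.4,-0.3,4],"rotation":[0.2,0,0]},
    {"translation":[0,0,4],"rotation":[0,0,0]},
    {"translation":[0,0,4],"rotation":[0,0,0]},
    {"translation":[0,0,4],"rotation":[0,0,0]},
    {"translation":[0,0,0],"rotation":[0,0,0]},
  ],
)

```text
time: 27.1
tcp_pos: [0.5094, -0.1188, 0.2843]
eef_rot: [-2.508, -1.891, 0.001]
ft_force: [-0.8, 0.6, -3.0]
width: 0.0233
```

```bash
python3 -c "
from h import *
print(pose()[2]['ft_force'],pose()[2]['ft_torque'])
plan([(.5094,-.1189,.115,-16)])"
```

```text
[-0.82965882  0.56337702 -2.95570949] [ 0.03151485  0.00057712 -0.08019215]
t 27.1 grasp [ 0.5092 -0.1188  0.1293] phi -16.0 w 0.0233
1 [{"translation": [-0.1, 0.0, 14.3], "rotation": [-0.1, 0.0, 0.0]}]
```

Foot is now at about 81 mm, inside the lap bore, with no contact force. Continuing.

Request:
apply_moves(
  moves=[
    {"translation":[0,0,3],"rotation":[0,0,0]},
    {"translation":[0,0,3],"rotation":[0,0,0]},
    {"translation":[0,0,3],"rotation":[0,0,0]},
    {"translation":[0,0,3],"rotation":[0,0,0]},
    {"translation":[0,0,0],"rotation":[0,0,0]},
  ],
)

```text
time: 27.6
tcp_pos: [0.5095, -0.1188, 0.2713]
eef_rot: [-2.508, -1.891, 0.001]
ft_force: [0.2, 1.1, -2.4]
width: 0.0234
```

```bash
python3 -c "
from h import *
print(pose()[2]['ft_force'],pose()[2]['ft_torque'])
plan([(.5094,-.1189,.1145,-16)])"
```

```text
[ 0.23496553  1.13451303 -2.3703119 ] [ 0.02670798  0.07871184 -0.00413465]
t 27.6 grasp [ 0.5094 -0.1188  0.1163] phi -16.0 w 0.0234
1 [{"translation": [-0.1, -0.1, 1.8], "rotation": [-0.0, 0.0, 0.0]}]
```

Request:
apply_moves(
  moves=[
    {"translation":[0,0,1],"rotation":[0,0,0]},
    {"translation":[0,0,1],"rotation":[0,0,0]},
    {"translation":[0,0,0.5],"rotation":[0,0,0]},
    {"translation":[0,0,0],"rotation":[0,0,0]},
  ],
)

```text
time: 28.0
tcp_pos: [0.5095, -0.1188, 0.2701]
eef_rot: [2.508, 1.891, -0.0]
ft_force: [0.4, 0.4, -2.6]
width: 0.0229
```

Request:
apply_moves(
  moves=[
    {"translation":[0,0,0],"rotation":[0,0,0]},
    {"translation":[0,0,0],"rotation":[0,0,0]},
    {"translation":[0,0,0],"rotation":[0,0,0]},
    {"translation":[0,0,0],"rotation":[0,0,0]},
    {"translation":[0,0,-20],"rotation":[0,0,0]},
    {"translation":[0,0,-40],"rotation":[0,0,0]},
    {"translation":[0,0,-40],"rotation":[0,0,0]},
    {"translation":[20,-20,-20],"rotation":[0,0,0]},
    {"translation":[45,-10,0],"rotation":[0,0,0]},
    {"translation":[45,0,0],"rotation":[0,0,0]},
    {"translation":[45,0,0],"rotation":[0,0,0]},
    {"translation":[0,0,0],"rotation":[0,0,0]},
  ],
  grip=-0.3,
)

```text
time: 29.2
tcp_pos: [0.5256, 0.0415, 0.3969]
eef_rot: [2.508, 1.881, 0.011]
ft_force: [-0.5, -0.7, 0.6]
width: 0.0557
```

```bash
python3 -c "
from h import *
g=np.array([.5094,-.1189]); z=.094
from scipy.optimize import least_squares
ims=[]
for n in('top','scene'):
    c=cap(n); q=cloud(c); b=c['img'].astype(int); ims.append(c['img'])
    k=(abs(q[...,2]-z)<.006)&(np.hypot(q[...,0]-g[0],q[...,1]-g[1])<.04)&(b.min(2)>130); Q=q[k]
    A=np.c_[Q[:,:2]-g[:2],np.ones(len(Q))]; s=np.linalg.lstsq(A,Q[:,2],rcond=None)[0]
    kk=max(cv2.findContours(k.astype(np.uint8),cv2.RETR_EXTERNAL,cv2.CHAIN_APPROX_NONE)[0],key=cv2.contourArea)[:,0]
    P=onz(c,kk,z)[:,:2]; P=P[np.hypot(*(P-g[:2]).T)>.03]
    f=least_squares(lambda v:np.hypot(*(P-v[:2]).T)-.0365,[*g[:2]],loss='soft_l1',f_scale=.0007).x
    print(n,len(Q),s.round(4),'flange',f.round(4),len(P))
    print('  lap',dark(c,np.array([.509,-.118]),.086))
    print('  tray tab',[x.round(3) for x in [q[(b.max(2)<60)&(np.hypot(q[...,0]-.647,q[...,1]-.018)<.03)&(q[...,2]>.02)&(q[...,2]<.06)].mean(0)]])
    o=(abs(q[...,0]-.68)<.05)&(abs(q[...,1]+.115)<.05)&(q[...,2]>.03)&(q[...,2]<.11); print('  oil',q[o].min(0),q[o].max(0))
print(pose()[0],pose()[2]['ft_force'],pose()[2]['time'])
cv2.imwrite('pics/s8.png',cv2.resize(ims[1][150:380,280:500],None,fx=2.6,fy=2.6,interpolation=cv2.INTER_CUBIC))"
```

```text
top 160 [-0.0198  0.0179  0.0929] flange [ 0.5112 -0.1183] 28
  lap (140, array([ 0.0055, -0.0093,  0.0863]), array([ 0.5066, -0.1149,  0.0447]), 36)
  tray tab [array([nan, nan, nan])]
  oil [ 0.67239939 -0.13261323  0.03010788] [ 0.70036229 -0.10216681  0.10368263]
scene 894 [0.0064 0.0026 0.0946] flange [ 0.5096 -0.1196] 129
  lap (989, array([0.0086, 0.0034, 0.0863]), array([ 0.5093, -0.1197,  0.0493]), 155)
  tray tab [array([0.644, 0.013, 0.03 ])]
  oil [ 0.66847494 -0.13745657  0.03009287] [ 0.69712939 -0.10546904  0.10149049]
[0.5248151  0.03822796 0.39655363] [ 1.04718838  0.39413599 -0.04167532] 29.3<string>:15: RuntimeWarning: Mean of empty slice.
  ret = um.true_divide(
```

View pics/s8.png

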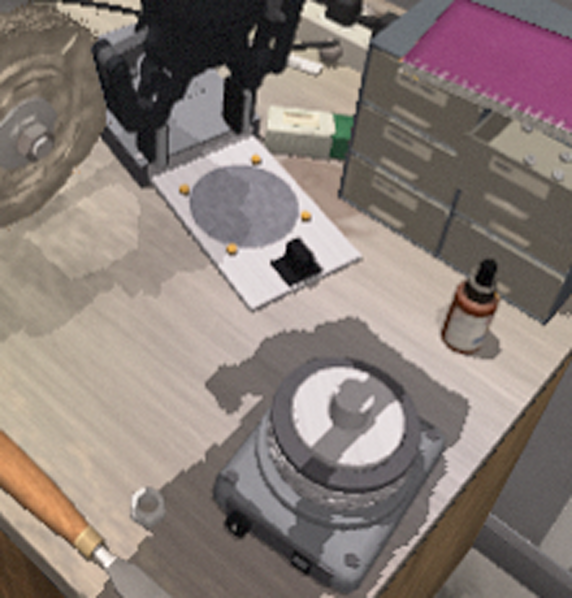

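The stack stands home and level: flange top at about 94.6 mm against 94 expected, cap 0.3 mm from the lap centre in the scene view. The bottle has not moved and the tray is in its channel.

```bash
python3 -c "
from rig import manip
print(manip.hand_in())"
```

```text
the job is handed in; nothing more can be done
None
```

The lapping unit is made up and handed in at about 29.3 s of the 72 s allowed; the hand-in gave no verdict.

**What I did**
- **Tray:** I drew it straight out about 124 mm, so the lap was about 74 mm in front of the case mouth.
- **Disc:** I turned it by −31.3°, and it dropped over the dogs on the first try.
- **Lap and cap:** I laid the lap on the disc and put the cap's spigot down through both bores. I then let go and moved the arm clear.

**Last checks, scene camera**
- **Disc:** its top measured about 76.5 mm and level after I released it, within about 1.5 mm of the head's centre.
- **Lap:** its top is at about 86.3 mm and level, within about 0.5 mm of the disc's centre.
- **Cap:** the flange top is at about 94.6 mm against 94 mm expected. It is level and about 0.3 mm from the lap's centre.
- **Tray and bottle:** the tray is still in the case, with its tab about 160 mm out (limit 200 mm). The oil bottle has not moved.

**What disagreed or failed**
- **Top camera:** the arm partly hid the stack there. Its last fits put the flange about 2 mm off and gave an unreliable lap centre (140 points, radius 45 mm instead of 50). I relied on the scene camera instead.
- **Tray tab:** the top camera's search for it found nothing, so its position comes from the scene view alone.

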